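Set out the insulators in mirror order

ROBOT

A 6-joint arm with a two-finger parallel gripper is mounted at the origin on the work surface. World frame = base frame: x ahead of the robot, y to its left, z up, the work surface at z = 0. Lengths are in m, angles in rad, forces in N, time in s.
With the tool pointing down it reaches from about 0.325 to 1 m from the base axis. Payload 5.1 kg.
Tool frame: the origin (TCP) lies midway between the tips of the shut fingers; the grasp point (between the pads) lies 19 mm behind it; z points along the fingers, y is the direction in which the jaws open and shut (so a half turn about z gives the same grasp; the last joint's range is limited). The gripper opens to 85 mm and grips with 20 to 120 N. Pads are 22 mm wide; open, the fingers measure 114 mm over their backs; the gripper's body (76 mm by 85 mm) begins 54 mm behind the grasp point. The pads swing forward as they close: fully open they stand 13 mm farther back than shut.
Start: joints at [-1.209, 0.124, 1.65, -0, 1.367, -0.083], TCP at [0.28, -0.587, 0.231] pointing down, gripper open.
Joint ranges: [-2.61, 2.61], [-1.02, 2.33], [0.03, 2.71], [-1.35, 4.49], [0.32, 2.68], [-2.91, 2.91]. Speed limits (rad/s): [2.57, 2.57, 3.14, 3.14, 3.14, 3.14].

INTERFACE

Orientations are given as a rotation vector (axis times angle).
In Python, from station import bot gives the robot as it stands.
- The arm moves only by the tool drive_tool, never from a script. Its argument "increments" is a list of rows, each an object with "turn": the turn, a rotation vector about the tool's x, y, z in degrees, a list of three; "linear": the shift along the tool's x, y, z in m, a list of three; "gripper": the closure, from 0 (fully open) to 1 (shut). A call has exactly 5 rows; each row is the pose to reach, as a shift and turn from the pose commanded when the call began, along the tool's axes at that moment; what a row does not reach only later rows make up. A row lasts 1/10 s, in which the tool goes at most 50 mm and 8.59 degrees, less where a joint would pass 70% of its speed; a pose out of reach is approached as far as the arm can. A call with a gripper value outside its range is refused whole. The fingers move at their own pace and stop on an object; "squeeze" is the grip in N (left out, the last holds). Time passes only in rows, so rows that repeat a pose let the fingers close, or fill a call up. It gives the time, the measured TCP pose, the force and the opening at its end, in the units of the state.
- bot.get_state(): the state, without advancing time (a new reading comes with each control period).
- bot.snapshot(name): name is "side" or "top" or "wrist"; returns a dict with "frame" (400x640x3 uint8, blue, green, red), "mtx" (3x3 intrinsics, pixels), "distortion" ([k1, k2, p1, p2, k3] as OpenCV has them; the pictures are not rectified), "extrinsics" (4x4, takes a point from camera to world coordinates). Camera axes: x right, y down, z forward; pixel columns grow to the right and rows downward; lengths in m; the calibration is good to about 2 mm. A picture is of the moment at which its call begins. There is no depth.
- bot.job_done(): hands the job in, once; it reports no verdict.
The state is a dict: "time": time; "qpos": joint angles; "dq": joint speeds; "tau": joint torques, N m; "eef_pos": TCP position; "eef_rot": TCP orientation; "ft_force": force on the tool from outside, world axes, zero at the start; "moment": the same for the moment, N m; "width": finger opening in m.
Only numpy, scipy, OpenCV 4.12 (cv2) and the standard library are available. Lean on these libraries where they do the work, as an engineer would, in place of code of your own. Each camera call takes 0.05 s, during which the arm holds its last target.

TASK

Move the four insulators standing on the grey carrying board, one by one, onto the pins of the dark display rack in reverse order, because visitors look from the other side: the one at the board's left end goes to the rack's right end, the second from the left to second from the right, and so on. Set each one gently, upright and right down over its pin until its foot is on the wood, without dropping or tipping any, and let go of all of them.

Things in the scene. Friction and masses are not known exactly. Their poses are not given: they have to be found in the camera images.
- aqua (a point): Centre of the loose aqua (blue-green) insulator, an upright round bell 76 mm tall, about 0.35 kg; on its axis, 38 mm above its foot. From the foot up: straight skirt 56 mm across, 46 mm high (grip it here), narrow groove, round-topped crown 42 mm across. Open underneath: a round hole 42 mm across, 40 mm deep. z points up its axis; its yaw means nothing.
- amber (a point): Centre of the loose amber (orange-brown) insulator, an upright round bell 76 mm tall, about 0.35 kg; on its axis, 38 mm above its foot. From the foot up: straight skirt 56 mm across, 46 mm high (grip it here), narrow groove, round-topped crown 42 mm across. Open underneath: a round hole 42 mm across, 40 mm deep. z points up its axis; its yaw means nothing.
- cobalt (a point): Centre of the loose cobalt (dark blue) insulator, an upright round bell 76 mm tall, about 0.35 kg; on its axis, 38 mm above its foot. From the foot up: straight skirt 56 mm across, 46 mm high (grip it here), narrow groove, round-topped crown 42 mm across. Open underneath: a round hole 42 mm across, 40 mm deep. z points up its axis; its yaw means nothing.
- white (a point): Centre of the loose white insulator, an upright round bell 76 mm tall, about 0.35 kg; on its axis, 38 mm above its foot. From the foot up: straight skirt 56 mm across, 46 mm high (grip it here), narrow groove, round-topped crown 42 mm across. Open underneath: a round hole 42 mm across, 40 mm deep. z points up its axis; its yaw means nothing.
- pad_aqua: Fixed aqua (blue-green) square pad, 74 x 74 x 3 mm, one of four lying in a row on the carrying board; the insulator of the same colour stands on it at the start. Origin at the centre of its underside (15 mm above the table); y runs along the row. It marks where that insulator was, and stays put.
- pad_amber: Fixed amber (orange-brown) square pad, 74 x 74 x 3 mm, one of four lying in a row on the carrying board; the insulator of the same colour stands on it at the start. Origin at the centre of its underside (15 mm above the table); y runs along the row. It marks where that insulator was, and stays put.
- pad_cobalt: Fixed cobalt (dark blue) square pad, 74 x 74 x 3 mm, one of four lying in a row on the carrying board; the insulator of the same colour stands on it at the start. Origin at the centre of its underside (15 mm above the table); y runs along the row. It marks where that insulator was, and stays put.
- pad_white: Fixed white square pad, 74 x 74 x 3 mm, one of four lying in a row on the carrying board; the insulator of the same colour stands on it at the start. Origin at the centre of its underside (15 mm above the table); y runs along the row. It marks where that insulator was, and stays put.
- board: Carrying board, fixed, grey: 90 mm (x) by 370 mm (y), 15 mm thick, 31 mm high metal lips at its ends. Origin: centre of its underside, on the table. y runs along the row, to the robot's left (yaw within 0.12 rad). The pads lie at x = 0, y = -127.5, -42.5, 42.5, 127.5 mm, in varying order; insulators' feet are 18 mm above the table.
- rack: Display rack, fixed, dark wood: 90 mm (x) by 370 mm (y), 18 mm thick; four pale pins, 20 mm across (12 at the tip) and 22 mm tall, stand on it at x = 0, y = -127.5, -42.5, 42.5, 127.5 mm. Origin: centre of its underside, on the table. y as for the board (yaw within 0.12 rad). It lies before or behind the board. A seated insulator's foot is 18 mm above the table.
Things that resemble listed ones, but are neither listed nor needed, are in the scene too. There is more than one size of the part that bears cobalt; the job needs the smallest.

How it is judged:
At the end, for the whole second after the job is handed in: Each insulator stands on the rack pin that mirrors its own pad's place on the board (pad at board y = +127.5 mm: pin at rack y = -127.5 mm, and so on), within 12.5 mm in the rack's x and y, its foot on the wood within 5 mm, upright within 0.1 rad, released and at rest (((y of pad_aqua in the frame of board between -0.1475 and -0.1075 m and y of aqua in the frame of rack between 0.115 and 0.14 m) or (y of pad_aqua in the frame of board between -0.0625 and -0.0225 m and y of aqua in the frame of rack between 0.03 and 0.055 m) or (y of pad_aqua in the frame of board between 0.0225 and 0.0625 m and y of aqua in the frame of rack between -0.055 and -0.03 m) or (y of pad_aqua in the frame of board between 0.1075 and 0.1475 m and y of aqua in the frame of rack between -0.14 and -0.115 m)) and x of aqua in the frame of rack between -0.0125 and 0.0125 m and z of aqua in the frame of rack between 0.051 and 0.061 m and angle between each of aqua, amber, cobalt, white's own z axis and vertical below 0.1 rad and linear speed of each of ins_aqua, ins_amber, ins_cobalt, ins_white below 0.02 m/s and ((y of pad_amber in the frame of board between -0.1475 and -0.1075 m and y of amber in the frame of rack between 0.115 and 0.14 m) or (y of pad_amber in the frame of board between -0.0625 and -0.0225 m and y of amber in the frame of rack between 0.03 and 0.055 m) or (y of pad_amber in the frame of board between 0.0225 and 0.0625 m and y of amber in the frame of rack between -0.055 and -0.03 m) or (y of pad_amber in the frame of board between 0.1075 and 0.1475 m and y of amber in the frame of rack between -0.14 and -0.115 m)) and x of amber in the frame of rack between -0.0125 and 0.0125 m and z of amber in the frame of rack between 0.051 and 0.061 m and ((y of pad_cobalt in the frame of board between -0.1475 and -0.1075 m and y of cobalt in the frame of rack between 0.115 and 0.14 m) or (y of pad_cobalt in the frame of board between -0.0625 and -0.0225 m and y of cobalt in the frame of rack between 0.03 and 0.055 m) or (y of pad_cobalt in the frame of board between 0.0225 and 0.0625 m and y of cobalt in the frame of rack between -0.055 and -0.03 m) or (y of pad_cobalt in the frame of board between 0.1075 and 0.1475 m and y of cobalt in the frame of rack between -0.14 and -0.115 m)) and x of cobalt in the frame of rack between -0.0125 and 0.0125 m and z of cobalt in the frame of rack between 0.051 and 0.061 m and ((y of pad_white in the frame of board between -0.1475 and -0.1075 m and y of white in the frame of rack between 0.115 and 0.14 m) or (y of pad_white in the frame of board between -0.0625 and -0.0225 m and y of white in the frame of rack between 0.03 and 0.055 m) or (y of pad_white in the frame of board between 0.0225 and 0.0625 m and y of white in the frame of rack between -0.055 and -0.03 m) or (y of pad_white in the frame of board between 0.1075 and 0.1475 m and y of white in the frame of rack between -0.14 and -0.115 m)) and x of white in the frame of rack between -0.0125 and 0.0125 m and z of white in the frame of rack between 0.051 and 0.061 m); the robot touches nothing.
It fails at once if an insulator is tipped over (more than 0.8 rad) (angle between any of aqua, amber, cobalt, white's own z axis and vertical above 0.8 rad).
It fails at once if an insulator is dropped from more than about 2 cm ((linear speed of ins_aqua above 0.62 m/s and contact force between anything else and ins_aqua below 0.05 N) or (linear speed of ins_amber above 0.62 m/s and contact force between anything else and ins_amber below 0.05 N) or (linear speed of ins_cobalt above 0.62 m/s and contact force between anything else and ins_cobalt below 0.05 N) or (linear speed of ins_white above 0.62 m/s and contact force between anything else and ins_white below 0.05 N)).
It also fails if it takes over 90 s, if anything falls off the work surface, if the arm or the gripper's body presses on something with over 40 N, if the wrist force passes 120 N, or if a joint passes its speed limit or range.

## Working session

There is one attempt and no reset: what is moved stays moved. The work goes in short steps, Python scripts to look and compute and a tool call to move; the robot and the scene stay as the last step left them, time stands still between calls to the robot, and variables do not carry over. Pictures are saved under pics/ and viewed, and the job is handed in when it is done.

Besides the shell and the picture viewer there is one more tool, called after ">>>" in YAML: its name, and indented under it one key for each argument. drive_tool: Moves the arm, as the interface text tells. Its arguments: {"type":"object","properties":{"increments":{"type":"array"},"squeeze":{"type":"number"}},"required":["increments"]}

```bash
mkdir -p pics; ls; python3 - <<'E'
from station import bot
import cv2,numpy as np
s=bot.get_state()
print(s)
for n in ["side","top","wrist"]:
    d=bot.snapshot(n); cv2.imwrite(f"pics/{n}0.png",d["frame"]); np.savez(f"pics/{n}0.npz",**{k:np.array(v) for k,v in d.items()})
    print(n,np.round(d["mtx"],1).tolist(),d["distortion"],np.round(d["extrinsics"],3).tolist())
E
```

```text
pics
{'time': 0.0, 'qpos': array([-1.20859692e+00,  1.24535465e-01,  1.65163276e+00, -2.25812957e-05,
        1.36750323e+00, -8.26223510e-02]), 'dq': array([ 1.15160030e-04, -3.98676263e-04, -3.27475639e-04, -1.31228753e-05,
       -1.08694142e-04, -1.39212510e-03]), 'tau': array([ 1.24497379e-03, -4.23605561e+01, -3.65456808e+01, -3.43991451e-05,
        6.69871923e-03,  3.76854814e-06]), 'eef_pos': array([ 0.27943699, -0.58621085,  0.23005775]), 'eef_rot': array([-3.06220404e+00, -6.92531640e-01,  4.89050539e-04]), 'ft_force': array([0.69393524, 0.53603639, 0.47789913]), 'moment': array([ 0.01914604,  0.01509245, -0.04697076]), 'width': 0.08546109198311157}
side [[361.7, 0.0, 319.1], [0.0, 361.7, 200.1], [0.0, 0.0, 1.0]] [0.00254728 0.         0.         0.         0.        ] [[0.976, -0.145, 0.161, 0.358], [-0.216, -0.682, 0.699, -0.553], [0.008, -0.717, -0.697, 0.602], [0.0, 0.0, 0.0, 1.0]]
top [[432.1, 0.0, 312.9], [0.0, 432.1, 185.8], [0.0, 0.0, 1.0]] [-0.03435689  0.          0.          0.          0.        ] [[-0.019, -0.985, 0.171, 0.336], [-1.0, 0.018, -0.009, -0.02], [0.006, -0.171, -0.985, 0.974], [0.0, 0.0, 0.0, 1.0]]
wrist [[355.7, 0.0, 322.4], [0.0, 355.7, 195.4], [0.0, 0.0, 1.0]] [-0.04650147  0.          0.          0.          0.        ] [[0.43, -0.868, -0.247, 0.342], [-0.903, -0.415, -0.116, -0.557], [-0.002, 0.273, -0.962, 0.373], [0.0, 0.0, 0.0, 1.0]]
```

View pics/side0.png

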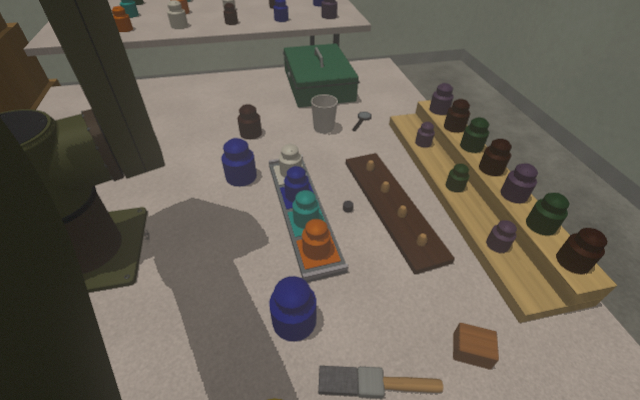

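View pics/top0.png

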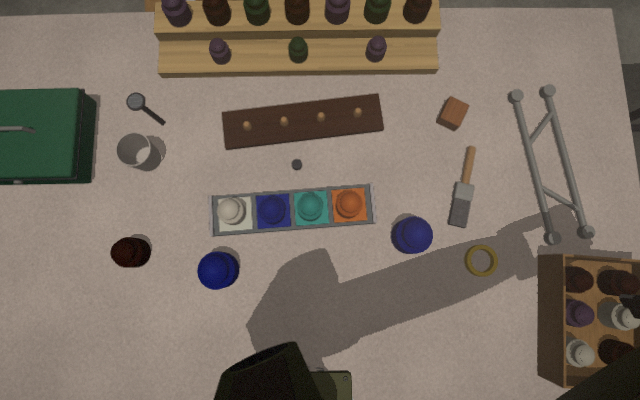

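View pics/wrist0.png

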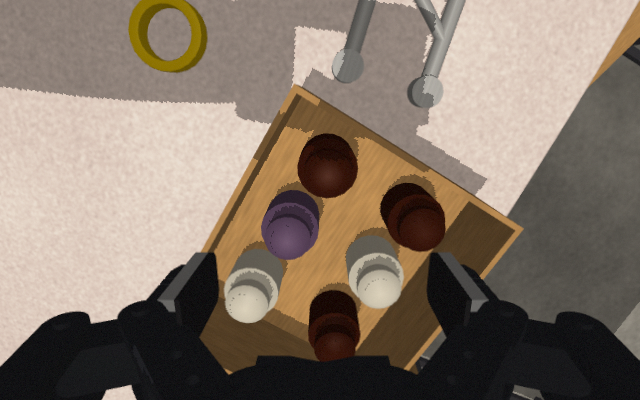

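```bash
python3 - <<'E'
import cv2
im=cv2.imread("pics/top0.png")
cv2.imwrite("pics/c1.png",cv2.resize(im[170:250,200:390],None,fx=4,fy=4,interpolation=cv2.INTER_CUBIC))
cv2.imwrite("pics/c2.png",cv2.resize(im[85:160,210:400],None,fx=4,fy=4,interpolation=cv2.INTER_CUBIC))
E
```

```text
(no output)
```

View pics/c1.png

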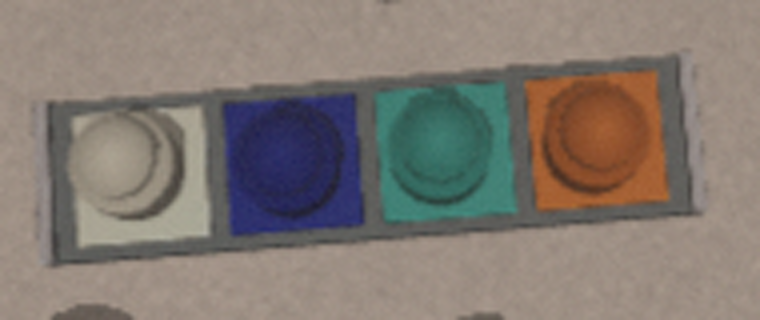

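View pics/c2.png

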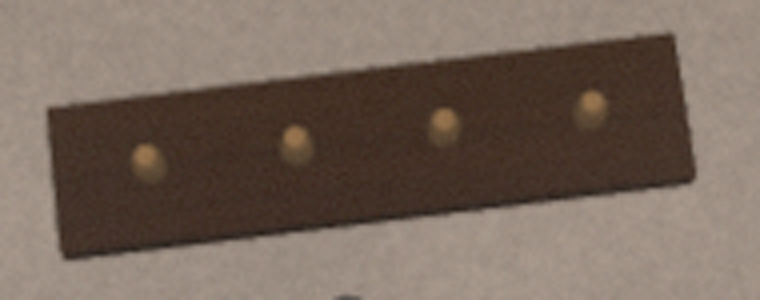

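```bash
cat > h.py <<'E'
import numpy as np,cv2
from scipy.optimize import least_squares
from scipy.spatial.transform import Rotation as R
def load(f):
    d=np.load(f); return {k:d[k] for k in d.files}
def ray(d,uv,z):
    p=cv2.undistortPoints(np.array(uv,float).reshape(-1,1,2),d["mtx"],d["distortion"]).reshape(-1,2)
    v=np.c_[p,np.ones(len(p))]@d["extrinsics"][:3,:3].T; c=d["extrinsics"][:3,3]
    return c+v*((z-c[2])/v[:,2])[:,None]
def proj(d,P):
    T=np.linalg.inv(d["extrinsics"]); r=cv2.Rodrigues(T[:3,:3])[0]
    return cv2.projectPoints(np.array(P,float).reshape(-1,1,3),r,T[:3,3],d["mtx"],d["distortion"])[0].reshape(-1,2)
def fit(L,W):
    L=np.array(L,float)[:,:2]; W=np.array(W)[:,:2]
    def f(p):
        c,s=np.cos(p[2]),np.sin(p[2]); return (L@np.array([[c,s],[-s,c]])+p[:2]-W).ravel()
    r=least_squares(f,[*W.mean(0),0]); return r.x,np.round(r.fun.reshape(-1,2)*1000,1)
E
python3 - <<'E'
from h import *
d=load("pics/top0.npz")
u=lambda p,o:np.array(p)/4.+np.array(o)-0.375
o1=(200,170);o2=(210,85)
pads=u([(72,112),(206,105),(212,237),(78,247),(224,102),(355,95),(364,224),(230,236),(376,91),(507,83),(516,212),(383,222),(525,80),(657,71),(669,200),(535,211)],o1)
L=[]
for y in (.1275,.0425,-.0425,-.1275): L+=[(.037,y+.037),(.037,y-.037),(-.037,y-.037),(-.037,y+.037)]
b,res=fit(L,ray(d,pads,.018)); print("board",b,res.tolist())
pins=u([(146,152),(295,134),(444,116),(592,99)],o2)
r,res=fit([(0,y) for y in (.1275,.0425,-.0425,-.1275)],ray(d,pins,.040)); print("rack",r,res.tolist())
cor=u([(48,108),(673,34)],o2)
print(fit([(.045,.185),(.045,-.185)],ray(d,cor,.018)))
cr=u([(112,155),(287,155),(437,135),(603,128)],o1)
w=ray(d,cr,.085)
for x in w:
    c,s=np.cos(b[2]),np.sin(b[2]);q=x[:2]-b[:2];print(x.round(4),(q[0]*c+q[1]*s).round(4),(-q[0]*s+q[1]*c).round(4))
E
```

```text
board [0.45075409 0.01864417 0.05712974] [[-1.1, 0.3], [0.5, 1.4], [0.4, 0.8], [0.4, 0.7], [-0.3, 0.4], [1.2, -0.1], [-0.4, -0.1], [0.7, -0.2], [-0.2, 0.6], [0.8, 0.2], [-0.6, -0.8], [-0.7, -0.6], [-0.1, -0.6], [0.4, -0.2], [-0.8, -0.6], [-0.4, -1.2]]
rack [ 0.65923518 -0.00715175  0.10664073] [[-0.0, 0.6], [-0.0, 0.1], [-0.1, -0.2], [0.2, -0.5]]
(array([ 0.65545084, -0.00766394,  0.106877  ]), array([[-0.2,  1.7],
       [ 0.2, -1.7]]))
[0.4465 0.1492 0.085 ] 0.0032 0.1306
[0.4449 0.0586 0.085 ] -0.0036 0.0403
[ 0.4539 -0.0191  0.085 ] 0.001 -0.0379
[ 0.456  -0.1054  0.085 ] -0.0019 -0.1241
```

```bash
cat >> h.py <<'E'
BOARD=np.array([0.4508,0.0186,0.0571]); RACK=np.array([0.6592,-0.0072,0.1066])
def w2(B,x,y):
    c,s=np.cos(B[2]),np.sin(B[2]); return np.array([B[0]+c*x-s*y,B[1]+s*x+c*y])
def Rt(yaw): # tool y along world dir yaw, z down
    y=np.array([np.cos(yaw),np.sin(yaw),0]);z=np.array([0,0,-1.]);return np.c_[np.cross(y,z),y,z]
def plan(pos,yaw):
    from station import bot
    s=bot.get_state(); R0=R.from_rotvec(s["eef_rot"]).as_matrix()
    dl=R0.T@(np.array(pos)-s["eef_pos"]); dt=np.degrees(R.from_matrix(R0.T@Rt(yaw)).as_rotvec())
    print("t%.2f"%s["time"],"pos",s["eef_pos"].round(4),"-> linear",dl.round(4),"turn",dt.round(2),"w",round(s["width"],4),"F",s["ft_force"].round(1))
E
python3 - <<'E'
from h import *
plan([*w2(BOARD,-.0,-.06),.24],BOARD[2])
E
```

```text
t0.15 pos [ 0.2795 -0.5863  0.2304] -> linear [ 0.3923 -0.4168 -0.0089] turn [-8.000e-02 -6.000e-02 -6.779e+01] w 0.0857 F [ 0.4 -0.4 -0.2]
```

>>> drive_tool:
  increments:
    - {"linear": [0.03,-0.032,0],"turn": [0,0,-5.5],"gripper": 0}
    - {"linear": [0.06,-0.064,0],"turn": [0,0,-11],"gripper": 0}
    - {"linear": [0.09,-0.096,0],"turn": [0,0,-16.5],"gripper": 0}
    - {"linear": [0.12,-0.128,0],"turn": [0,0,-22],"gripper": 0}
    - {"linear": [0.15,-0.16,0],"turn": [0,0,-27.5],"gripper": 0}
  squeeze: 40

```text
time: 0.65
eef_pos: [0.3463, -0.376, 0.2309]
eef_rot: [-2.809, -1.406, -0.0]
ft_force: [0.6, -0.1, 0.4]
width: 0.0851
```

```bash
python3 - <<'E'
from h import *
plan([*w2(BOARD,-.0,-.06),.24],BOARD[2])
E
```

```text
t0.65 pos [ 0.3463 -0.376   0.2309] -> linear [ 0.3326 -0.1142 -0.0089] turn [-2.000e-02 -3.000e-02 -4.009e+01] w 0.0851 F [ 0.6 -0.1  0.4]
```

>>> drive_tool:
  increments:
    - {"linear": [0.04,-0.014,0],"turn": [0,0,-7],"gripper": 0}
    - {"linear": [0.08,-0.028,0],"turn": [0,0,-14],"gripper": 0}
    - {"linear": [0.12,-0.042,0],"turn": [0,0,-21],"gripper": 0}
    - {"linear": [0.16,-0.056,0],"turn": [0,0,-28],"gripper": 0}
    - {"linear": [0.2,-0.07,0],"turn": [0,0,-34],"gripper": 0}

```text
time: 1.15
eef_pos: [0.4107, -0.1742, 0.2311]
eef_rot: [2.275, 2.167, 0.0]
ft_force: [0.6, 0.3, 0.4]
width: 0.0854
```

```bash
python3 - <<'E'
from h import *
plan([*w2(BOARD,-.0,-.06),.24],BOARD[2])
E
```

```text
t1.15 pos [ 0.4107 -0.1742  0.2311] -> linear [ 0.1349  0.037  -0.0089] turn [ 0.01 -0.   -6.04] w 0.0854 F [0.6 0.3 0.4]
```

>>> drive_tool:
  increments:
    - {"linear": [0.034,0.009,0],"turn": [0,0,-2],"gripper": 0}
    - {"linear": [0.068,0.018,0],"turn": [0,0,-4],"gripper": 0}
    - {"linear": [0.1,0.028,0],"turn": [0,0,-6],"gripper": 0}
    - {"linear": [0.135,0.037,0],"turn": [0,0,-6],"gripper": 0}
    - {"linear": [0.135,0.037,0],"turn": [0,0,-6],"gripper": 0}

```text
time: 1.65
eef_pos: [0.4551, -0.04, 0.2311]
eef_rot: [-2.156, -2.283, -0.001]
ft_force: [-0.7, -0.6, -0.0]
width: 0.0855
```

```bash
cat >> h.py <<'E'
def shot(n,f):
    from station import bot
    d=bot.snapshot(n); np.savez(f"pics/{f}.npz",**{k:np.array(v) for k,v in d.items()}); cv2.imwrite(f"pics/{f}.png",d["frame"]); return d
E
python3 - <<'E'
from h import *
d=shot("wrist","w1"); print(d["extrinsics"].round(3))
plan([*w2(BOARD,-.0,-.06),.24],BOARD[2])
E
```

```text
[[ 0.998  0.055  0.016  0.451]
 [ 0.057 -0.961 -0.272  0.029]
 [-0.     0.272 -0.962  0.374]
 [ 0.     0.     0.     1.   ]]
t1.70 pos [ 0.4548 -0.0416  0.231 ] -> linear [ 0.0003 -0.0005 -0.009 ] turn [-0.04  0.   -0.07] w 0.0854 F [0.2 0.3 0.1]
```

View pics/w1.png

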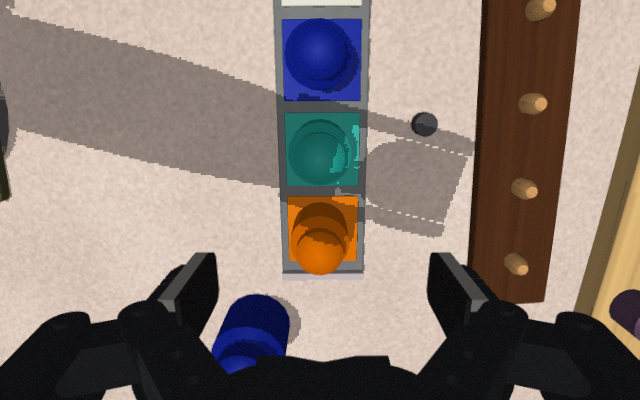

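```bash
python3 - <<'E'
import cv2
im=cv2.imread("pics/w1.png")
cv2.imwrite("pics/c3.png",cv2.resize(im[0:285,270:380],None,fx=2.1,fy=2.1,interpolation=cv2.INTER_CUBIC))
cv2.imwrite("pics/c4.png",cv2.resize(im[0:285,475:585],None,fx=2.1,fy=2.1,interpolation=cv2.INTER_CUBIC))
E
```

```text
(no output)
```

View pics/c3.png

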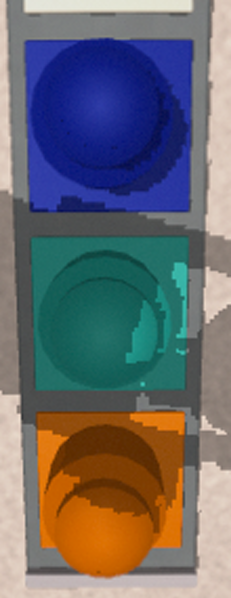

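View pics/c4.png

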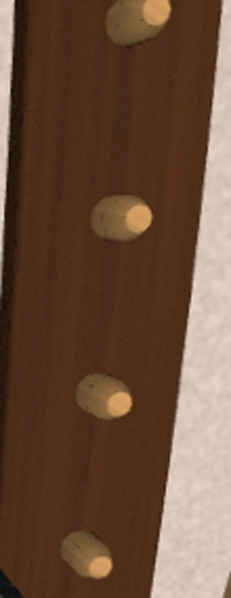

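```bash
python3 - <<'E'
from h import *
d=load("pics/w1.npz")
u=lambda p,o:np.array(p)/2.1+np.array(o)-0.25
pads=u([(38,415),(181,411),(184,545),(40,549),(33,238),(187,236),(189,388),(35,389),(25,40),(190,38),(192,211),(26,212)],(270,0))
L=[]
for y in (-.1275,-.0425,.0425): L+=[(-.037,y+.037),(.037,y+.037),(.037,y-.037),(-.037,y-.037)]
print(fit(L,ray(d,pads,.018)))
pins=u([(156,10),(138,218),(120,404),(100,566)],(475,0))
print(fit([(0,y) for y in (.1275,.0425,-.0425,-.1275)],ray(d,pins,.040)))
# overlay insulator outlines at pad centres, centre guess
im=d["frame"].copy()
for y,c in ((.0425,(-.0036,.0403)),(-.0425,(.001,-.0379)),(-.1275,(-.0019,-.1241))):
    P=w2(BOARD,*c)
    a=np.linspace(0,2*np.pi,60)
    for r,z in ((.028,.018),(.028,.064),(.021,.083)):
        q=proj(d,np.c_[P[0]+r*np.cos(a),P[1]+r*np.sin(a),0*a+z]); cv2.polylines(im,[np.int32(q*16)],True,(255,255,255),1,cv2.LINE_AA,4)
cv2.imwrite("pics/o1.png",cv2.resize(im[0:290,260:390],None,fx=2,fy=2))
E
```

```text
(array([0.4506978 , 0.01813904, 0.06685131]), array([[-0.9,  1.4],
       [ 2.3,  0.2],
       [-0.4, -1.2],
       [ 0.8,  0.5],
       [-1.5,  0.5],
       [ 0.8,  0.4],
       [-1.4, -0.8],
       [ 0.3, -0.9],
       [-0.8,  0.1],
       [ 0.7,  0. ],
       [-1.3, -0.1],
       [ 1.4, -0.2]]))
(array([ 0.65783781, -0.0079041 ,  0.11004055]), array([[ 0. ,  0.1],
       [ 0.1, -0.1],
       [-0.4,  0.2],
       [ 0.2, -0.2]]))
```

View pics/o1.png

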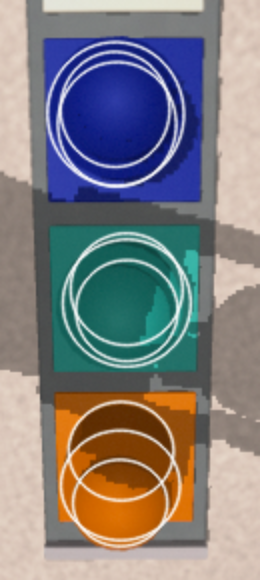

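```bash
sed -i 's/^BOARD=.*/BOARD=np.array([0.4508,0.0184,0.060]); RACK=np.array([0.6585,-0.0075,0.108])/' h.py; python3 - <<'E'
from h import *
d=load("pics/top0.npz")
print(ray(d,[(160,76),(438,73),(275,40)],.03))
plan([*w2(BOARD,-.002,-.124),.12],BOARD[2])
E
```

```text
[[ 0.76641997  0.32266301  0.03      ]
 [ 0.76287481 -0.32656072  0.03      ]
 [ 0.85180501  0.05421889  0.03      ]]
t1.70 pos [ 0.4548 -0.0416  0.231 ] -> linear [-0.0639 -0.002   0.111 ] turn [-0.04  0.   -0.23] w 0.0854 F [0.2 0.3 0.1]
```

>>> drive_tool:
  increments:
    - {"linear": [-0.02,-0.001,0.02],"turn": [0,0,-0.2],"gripper": 0}
    - {"linear": [-0.04,-0.002,0.05],"turn": [0,0,-0.2],"gripper": 0}
    - {"linear": [-0.064,-0.002,0.08],"turn": [0,0,-0.2],"gripper": 0}
    - {"linear": [-0.064,-0.002,0.1],"turn": [0,0,-0.2],"gripper": 0}
    - {"linear": [-0.064,-0.002,0.111],"turn": [0,0,-0.2],"gripper": 0}

```text
time: 2.2
eef_pos: [0.4543, -0.1083, 0.1179]
eef_rot: [-2.16, -2.277, 0.003]
ft_force: [-0.5, -0.9, -0.1]
width: 0.0856
```

```bash
python3 - <<'E'
from h import *
shot("wrist","w2");
plan([*w2(BOARD,-.002,-.124),.026],BOARD[2])
E
```

```text
t2.25 pos [ 0.4538 -0.1076  0.1169] -> linear [0.0018 0.003  0.0909] turn [-0.29 -0.11 -0.36] w 0.0853 F [-1.1 -0.3 -1.4]
```

View pics/w2.png

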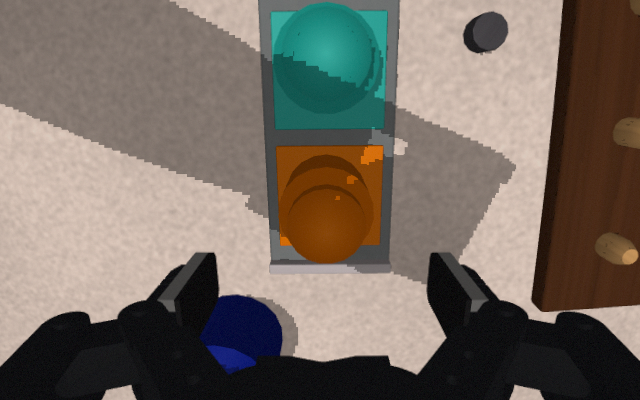

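```bash
python3 - <<'E'
from h import *
d=load("pics/top0.npz")
print(ray(d,[(413,236),(393,236),(413,216)],.05).round(3)); print(ray(d,[(413,236),(393,236)],.1).round(3))
d=load("pics/w2.npz")
for z in(.076,.085): print(ray(d,[(326,224)],z).round(4), w2(BOARD,-.002,-.124))
s=load("pics/side0.npz")
print(ray(s,[(293,328)],.0).round(3))
E
```

```text
[[ 0.384 -0.24   0.05 ]
 [ 0.385 -0.197  0.05 ]
 [ 0.427 -0.243  0.05 ]]
[[ 0.382 -0.228  0.1  ]
 [ 0.382 -0.188  0.1  ]]
[[ 0.4557 -0.108   0.076 ]] [ 0.45623914 -0.10549679]
[[ 0.4555 -0.1046  0.085 ]] [ 0.45623914 -0.10549679]
[[ 0.383 -0.254  0.   ]]
```

>>> drive_tool:
  increments:
    - {"linear": [0.001,0.002,0.02],"turn": [-0.3,0,-0.3],"gripper": 0}
    - {"linear": [0.002,0.003,0.045],"turn": [-0.3,0,-0.3],"gripper": 0}
    - {"linear": [0.002,0.003,0.07],"turn": [-0.3,0,-0.3],"gripper": 0}
    - {"linear": [0.002,0.003,0.085],"turn": [-0.3,0,-0.3],"gripper": 0}
    - {"linear": [0.002,0.003,0.091],"turn": [-0.3,0,-0.3],"gripper": 0}

```text
time: 2.75
eef_pos: [0.4584, -0.1048, 0.0286]
eef_rot: [2.151, 2.287, 0.005]
ft_force: [0.7, -1.2, 0.1]
width: 0.0853
```

```bash
python3 - <<'E'
from h import *
shot("wrist","w3");shot("side","s3")
plan([*w2(BOARD,-.002,-.124),.026],BOARD[2])
E
```

```text
t2.85 pos [ 0.4589 -0.105   0.0294] -> linear [-0.0003 -0.0027  0.0034] turn [ 0.27 -0.01  0.05] w 0.0854 F [ 0.5  0.3 -0.7]
```

View pics/w3.png

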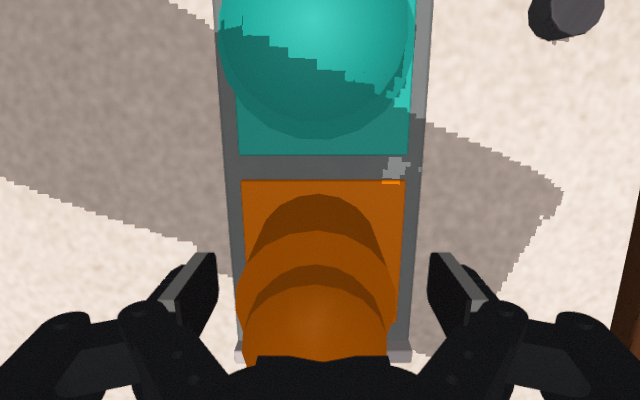

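View pics/s3.png

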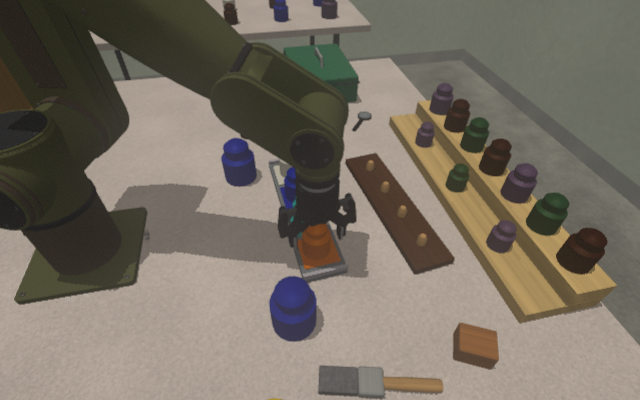

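>>> drive_tool:
  increments:
    - {"linear": [0,-0.002,0.003],"turn": [0,0,0],"gripper": 0}
    - {"linear": [0,-0.002,0.003],"turn": [0,0,0],"gripper": 0.15}
    - {"linear": [0,-0.002,0.003],"turn": [0,0,0],"gripper": 0.3}
    - {"linear": [0,-0.002,0.003],"turn": [0,0,0],"gripper": 0.5}
    - {"linear": [0,-0.002,0.003],"turn": [0,0,0],"gripper": 0.6}
  squeeze: 40

```text
time: 3.35
eef_pos: [0.4575, -0.1053, 0.0275]
eef_rot: [2.15, 2.285, 0.006]
ft_force: [-2.5, 0.7, 6.0]
width: 0.0554
```

```bash
python3 - <<'E'
from h import *
plan([*w2(BOARD,-.002,-.124),.135],BOARD[2])
E
```

```text
t3.35 pos [ 0.4575 -0.1053  0.0275] -> linear [-0.0002 -0.0007 -0.1075] turn [0.34 0.03 0.06] w 0.0554 F [-2.5  0.7  6. ]
```

>>> drive_tool:
  increments:
    - {"linear": [0,0,0],"turn": [0,0,0],"gripper": 0.8}
    - {"linear": [0,0,-0.01],"turn": [0,0,0],"gripper": 0.8}
    - {"linear": [0,0,-0.035],"turn": [0,0,0],"gripper": 0.8}
    - {"linear": [0,0,-0.07],"turn": [0,0,0],"gripper": 0.8}
    - {"linear": [0,0,-0.11],"turn": [0,0,0],"gripper": 0.8}

```text
time: 3.85
eef_pos: [0.4549, -0.1045, 0.1361]
eef_rot: [2.153, 2.288, 0.004]
ft_force: [1.0, -0.6, -2.1]
width: 0.0558
```

```bash
python3 - <<'E'
from h import *
shot("wrist","w4");shot("side","s4")
plan([*w2(RACK,0,.1275),.135],RACK[2])
E
```

```text
t3.95 pos [ 0.4602 -0.1063  0.1431] -> linear [0.214  0.1978 0.0103] turn [ 0.94  0.29 -2.7 ] w 0.0554 F [ 1.7 -0.  -1.6]
```

View pics/s4.png

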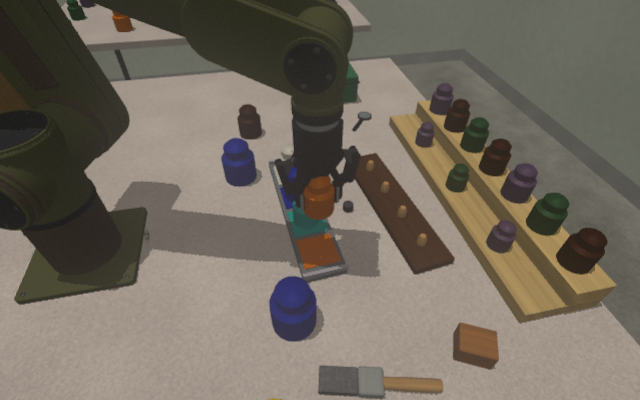

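View pics/w4.png

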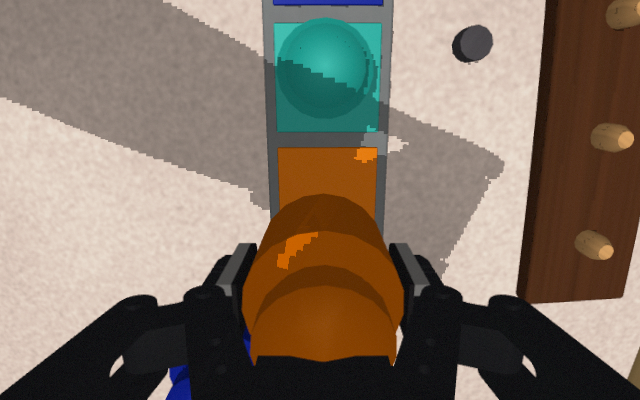

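>>> drive_tool:
  increments:
    - {"linear": [0.01,0.009,0],"turn": [0.3,0.1,-0.5],"gripper": 0.8}
    - {"linear": [0.035,0.032,0],"turn": [0.6,0.2,-1],"gripper": 0.8}
    - {"linear": [0.065,0.06,0],"turn": [0.9,0.3,-1.5],"gripper": 0.8}
    - {"linear": [0.095,0.088,0],"turn": [0.9,0.3,-2],"gripper": 0.8}
    - {"linear": [0.125,0.115,0],"turn": [0.9,0.3,-2.7],"gripper": 0.8}

```text
time: 4.45
eef_pos: [0.5632, 0.0289, 0.1341]
eef_rot: [-2.088, -2.328, 0.01]
ft_force: [-1.0, -0.5, -2.6]
width: 0.0553
```

```bash
python3 - <<'E'
from h import *
plan([*w2(RACK,0,.1275),.135],RACK[2])
E
```

```text
t4.45 pos [0.5632 0.0289 0.1341] -> linear [ 0.081   0.0909 -0.0017] turn [-0.84 -0.36  0.05] w 0.0553 F [-1.  -0.5 -2.6]
```

>>> drive_tool:
  increments:
    - {"linear": [0.025,0.028,0],"turn": [-0.4,-0.2,0],"gripper": 0.8}
    - {"linear": [0.05,0.056,0],"turn": [-0.8,-0.3,0],"gripper": 0.8}
    - {"linear": [0.07,0.078,0],"turn": [-0.8,-0.3,0],"gripper": 0.8}
    - {"linear": [0.08,0.089,0],"turn": [-0.8,-0.3,0],"gripper": 0.8}
    - {"linear": [0.081,0.091,0],"turn": [-0.8,-0.3,0],"gripper": 0.8}

```text
time: 4.95
eef_pos: [0.6449, 0.1186, 0.1339]
eef_rot: [-2.096, -2.34, -0.0]
ft_force: [-0.2, 0.6, -3.4]
width: 0.0557
```

>>> drive_tool:
  increments:
    - {"linear": [0,0,0],"turn": [0,0,0],"gripper": 0.8}
    - {"linear": [0,0,0],"turn": [0,0,0],"gripper": 0.8}
    - {"linear": [0,0,0],"turn": [0,0,0],"gripper": 0.8}
    - {"linear": [0,0,0],"turn": [0,0,0],"gripper": 0.8}
    - {"linear": [0,0,0],"turn": [0,0,0],"gripper": 0.8}

```text
time: 5.45
eef_pos: [0.6452, 0.1164, 0.1367]
eef_rot: [2.098, 2.335, 0.005]
ft_force: [-0.5, 0.8, -2.1]
width: 0.0559
```

```bash
python3 - <<'E'
from h import *
shot("wrist","w5");shot("side","s5")
plan([*w2(RACK,0,.1275),.07],RACK[2])
E
```

```text
t5.55 pos [0.6453 0.1167 0.1367] -> linear [ 0.0026 -0.0006  0.0667] turn [ 0.23 -0.   -0.03] w 0.0555 F [ 0.2 -0.3 -2.9]
```

View pics/s5.png

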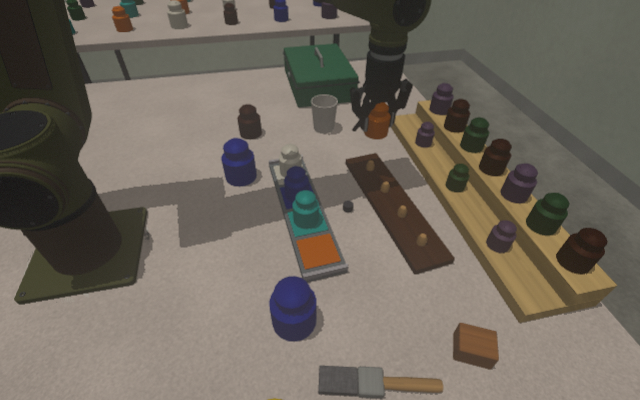

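View pics/w5.png

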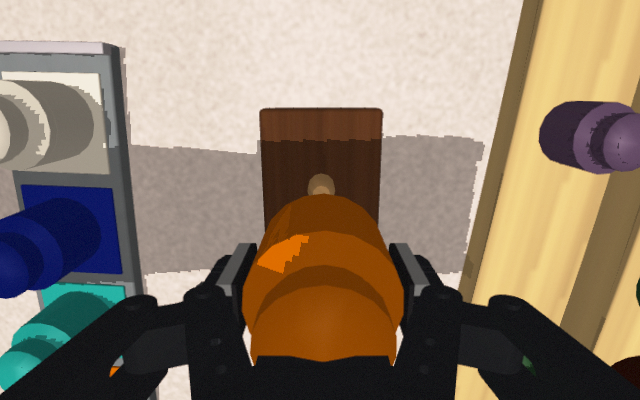

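```bash
cat >> h.py <<'E'
def over(f,out,off=0.0095,dy=0.,sc=1):
    # outlines of an insulator held at the TCP, shifted dy along tool x (board +y)
    from station import bot
    d=load(f"pics/{f}.npz"); s=bot.get_state(); p=s["eef_pos"]; Rm=R.from_rotvec(s["eef_rot"]).as_matrix(); im=d["frame"].copy(); a=np.linspace(0,2*np.pi,80)
    for r,h in ((.028,0),(.028,.046),(.021,.062)):
        q=p+np.c_[dy+r*np.cos(a),r*np.sin(a),off-h+0*a]@Rm.T
        cv2.polylines(im,[np.int32(proj(d,q)*16)],True,(255,255,255),1,cv2.LINE_AA,4)
    for y in (.1275,.0425,-.0425,-.1275):
        for r,z in ((.010,.018),(.006,.040)):
            c=w2(RACK,0,y); cv2.polylines(im,[np.int32(proj(d,np.c_[c[0]+r*np.cos(a),c[1]+r*np.sin(a),z+0*a])*16)],True,(0,255,255),1,cv2.LINE_AA,4)
    cv2.imwrite(f"pics/{out}.png",im)
E
python3 -c "
from h import *
over('w5','o5')"
```

```text
(no output)
```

View pics/o5.png

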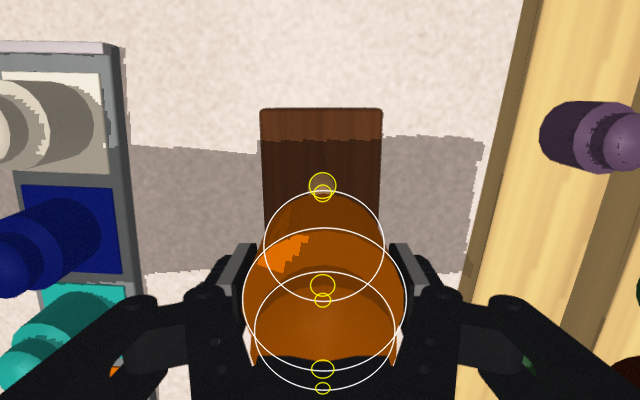

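>>> drive_tool:
  increments:
    - {"linear": [0.002,0,0.01],"turn": [0,0,0],"gripper": 0.8}
    - {"linear": [0.003,0,0.025],"turn": [0.2,0,0],"gripper": 0.8}
    - {"linear": [0.003,0,0.045],"turn": [0.2,0,0],"gripper": 0.8}
    - {"linear": [0.003,0,0.06],"turn": [0.2,0,0],"gripper": 0.8}
    - {"linear": [0.003,0,0.067],"turn": [0.2,0,0],"gripper": 0.8}

```text
time: 6.05
eef_pos: [0.6433, 0.1199, 0.0657]
eef_rot: [-2.096, -2.336, 0.006]
ft_force: [-0.2, 0.2, -2.7]
width: 0.0559
```

```bash
python3 - <<'E'
from h import *
plan([*w2(RACK,0,.1275),.0285],RACK[2])
E
```

```text
t6.05 pos [0.6433 0.1199 0.0657] -> linear [-0.0008  0.0016  0.0372] turn [-0.29 -0.01  0.  ] w 0.0559 F [-0.2  0.2 -2.7]
```

>>> drive_tool:
  increments:
    - {"linear": [0,0.001,0.008],"turn": [0,0,0],"gripper": 0.8}
    - {"linear": [0,0.001,0.016],"turn": [0,0,0],"gripper": 0.8}
    - {"linear": [0,0.001,0.024],"turn": [0,0,0],"gripper": 0.8}
    - {"linear": [0,0.001,0.03],"turn": [0,0,0],"gripper": 0.8}
    - {"linear": [0,0.001,0.033],"turn": [0,0,0],"gripper": 0.8}

```text
time: 6.55
eef_pos: [0.646, 0.1201, 0.0357]
eef_rot: [-2.098, -2.338, 0.001]
ft_force: [-0.2, -0.0, -2.8]
width: 0.0556
```

```bash
python3 - <<'E'
from h import *
shot("wrist","w6")
plan([*w2(RACK,0,.1275),.0275],RACK[2])
E
```

```text
t6.60 pos [0.6458 0.1201 0.0354] -> linear [-0.0007 -0.0011  0.0079] turn [-0.06 -0.01 -0.  ] w 0.0558 F [ 0.2  0.  -1.9]
```

View pics/w6.png

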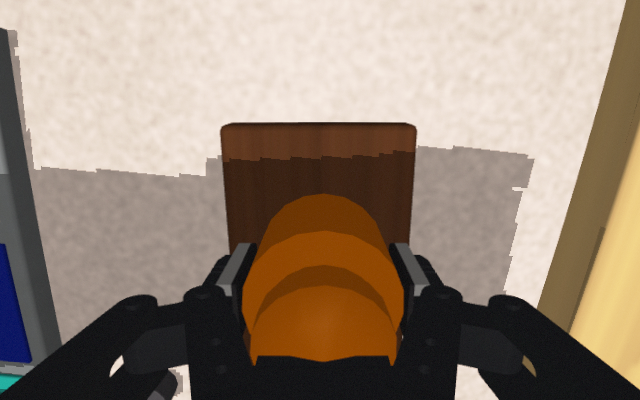

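Amber is over its pin and central on the rack end (rack edges 222–416, insulator 243–403). Lowering the last 8 mm.

>>> drive_tool:
  increments:
    - {"linear": [0,-0.001,0.003],"turn": [0,0,0],"gripper": 0.8}
    - {"linear": [0,-0.001,0.005],"turn": [0,0,0],"gripper": 0.8}
    - {"linear": [0,-0.001,0.007],"turn": [0,0,0],"gripper": 0.8}
    - {"linear": [0,-0.001,0.008],"turn": [0,0,0],"gripper": 0.8}
    - {"linear": [0,-0.001,0.008],"turn": [0,0,0],"gripper": 0.8}

```text
time: 7.1
eef_pos: [0.6452, 0.12, 0.0283]
eef_rot: [-2.098, -2.338, -0.0]
ft_force: [0.9, 0.5, -3.0]
width: 0.0558
```

>>> drive_tool:
  increments:
    - {"linear": [0,0,0.001],"turn": [0,0,0],"gripper": 0.8}
    - {"linear": [0,0,0.0015],"turn": [0,0,0],"gripper": 0.8}
    - {"linear": [0,0,0.0015],"turn": [0,0,0],"gripper": 0.8}
    - {"linear": [0,0,0.0015],"turn": [0,0,0],"gripper": 0.8}
    - {"linear": [0,0,0.0015],"turn": [0,0,0],"gripper": 0.8}

```text
time: 7.6
eef_pos: [0.6456, 0.12, 0.0277]
eef_rot: [2.098, 2.338, 0.001]
ft_force: [-3.8, -0.1, 5.0]
width: 0.0556
```

>>> drive_tool:
  increments:
    - {"linear": [0,0,0],"turn": [0,0,0],"gripper": 0.3}
    - {"linear": [0,0,0],"turn": [0,0,0],"gripper": 0.15}
    - {"linear": [0,0,0],"turn": [0,0,0],"gripper": 0}
    - {"linear": [0,0,0],"turn": [0,0,0],"gripper": 0}
    - {"linear": [0,0,0],"turn": [0,0,0],"gripper": 0}

```text
time: 8.1
eef_pos: [0.6453, 0.12, 0.0268]
eef_rot: [2.098, 2.338, 0.0]
ft_force: [0.3, 0.2, -0.2]
width: 0.0851
```

>>> drive_tool:
  increments:
    - {"linear": [0,0,-0.01],"turn": [0,0,0],"gripper": 0}
    - {"linear": [0,0,-0.03],"turn": [0,0,0],"gripper": 0}
    - {"linear": [0,0,-0.06],"turn": [0,0,0],"gripper": 0}
    - {"linear": [0,0,-0.09],"turn": [0,0,0],"gripper": 0}
    - {"linear": [0,0,-0.11],"turn": [0,0,0],"gripper": 0}

```text
time: 8.6
eef_pos: [0.6465, 0.1202, 0.1406]
eef_rot: [2.097, 2.336, 0.005]
ft_force: [0.3, 0.4, 0.3]
width: 0.0857
```

```bash
python3 - <<'E'
from h import *
shot("wrist","w7")
plan([*w2(BOARD,.001,-.038),.137],BOARD[2])
E
```

```text
t8.65 pos [0.6484 0.1204 0.1444] -> linear [-0.1181 -0.2083  0.0053] turn [ 0.55 -0.02  2.75] w 0.0855 F [0.9 0.1 3. ]
```

View pics/w7.png

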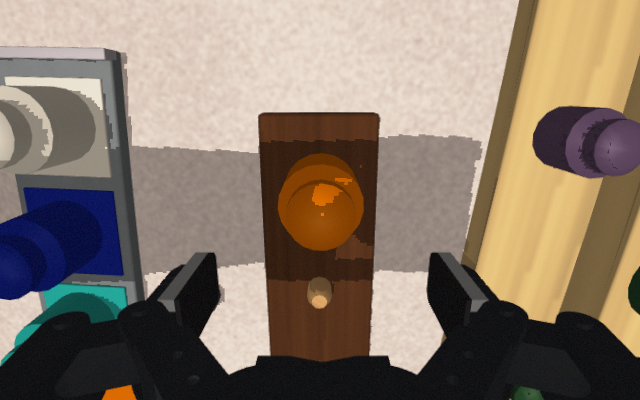

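>>> drive_tool:
  increments:
    - {"linear": [-0.012,-0.02,0],"turn": [0,0,0.6],"gripper": 0}
    - {"linear": [-0.035,-0.06,0],"turn": [0,0,1.2],"gripper": 0}
    - {"linear": [-0.06,-0.1,0],"turn": [0,0,2],"gripper": 0}
    - {"linear": [-0.085,-0.14,0],"turn": [0,0,2.7],"gripper": 0}
    - {"linear": [-0.105,-0.18,0],"turn": [0,0,2.7],"gripper": 0}

```text
time: 9.15
eef_pos: [0.476, -0.0047, 0.1366]
eef_rot: [2.153, 2.288, -0.0]
ft_force: [0.1, -0.5, 0.3]
width: 0.0856
```

>>> drive_tool:
  increments:
    - {"linear": [-0.009,-0.018,0],"turn": [0,0,0],"gripper": 0}
    - {"linear": [-0.013,-0.028,0],"turn": [0,0,0],"gripper": 0}
    - {"linear": [-0.013,-0.028,0],"turn": [0,0,0],"gripper": 0}
    - {"linear": [-0.013,-0.028,0],"turn": [0,0,0],"gripper": 0}
    - {"linear": [-0.013,-0.028,0],"turn": [0,0,0],"gripper": 0}

```text
time: 9.65
eef_pos: [0.4514, -0.018, 0.1371]
eef_rot: [2.152, 2.289, 0.001]
ft_force: [-0.1, -1.2, 0.5]
width: 0.0858
```

```bash
python3 - <<'E'
from h import *
plan([*w2(BOARD,.001,-.038),.0275],BOARD[2])
d=shot("wrist","w8")
p=w2(BOARD,.001,-.038); im=d["frame"].copy();a=np.linspace(0,2*np.pi,80)
for r,z in ((.028,.018),(.028,.064),(.021,.08)):
    cv2.polylines(im,[np.int32(proj(d,np.c_[p[0]+r*np.cos(a),p[1]+r*np.sin(a),z+0*a])*16)],True,(255,255,255),1,cv2.LINE_AA,4)
cv2.imwrite("pics/o8.png",im)
E
```

```text
t9.65 pos [ 0.4514 -0.018   0.1371] -> linear [-0.0016  0.0025  0.1096] turn [ 0.04 -0.01  0.1 ] w 0.0858 F [-0.1 -1.2  0.5]
```

View pics/o8.png

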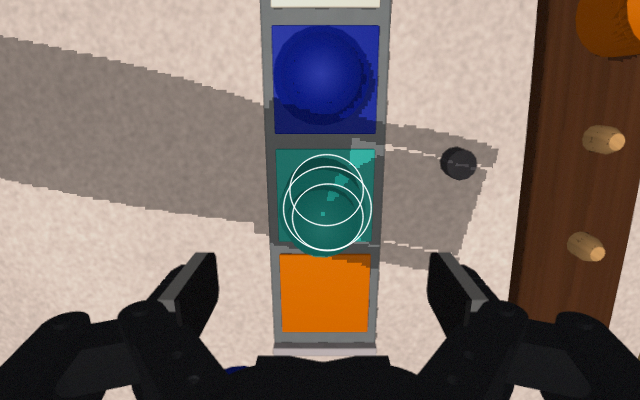

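>>> drive_tool:
  increments:
    - {"linear": [-0.002,0.001,0.015],"turn": [0,0,0],"gripper": 0}
    - {"linear": [-0.004,0.002,0.045],"turn": [0,0,0],"gripper": 0}
    - {"linear": [-0.004,0.002,0.075],"turn": [0,0,0],"gripper": 0}
    - {"linear": [-0.004,0.002,0.098],"turn": [0,0,0],"gripper": 0}
    - {"linear": [-0.004,0.002,0.108],"turn": [0,0,0],"gripper": 0}

```text
time: 10.2
eef_pos: [0.4514, -0.0216, 0.0262]
eef_rot: [-2.149, -2.286, 0.004]
ft_force: [0.4, 0.1, -1.0]
width: 0.0854
```

>>> drive_tool:
  increments:
    - {"linear": [0,0,0.001],"turn": [0,0,0],"gripper": 0}
    - {"linear": [0,0,0.001],"turn": [0,0,0],"gripper": 0.15}
    - {"linear": [0,0,0.001],"turn": [0,0,0],"gripper": 0.3}
    - {"linear": [0,0,0.001],"turn": [0,0,0],"gripper": 0.5}
    - {"linear": [0,0,0.001],"turn": [0,0,0],"gripper": 0.8}

```text
time: 10.7
eef_pos: [0.4539, -0.0225, 0.0297]
eef_rot: [2.151, 2.287, 0.002]
ft_force: [-1.7, 1.3, 6.2]
width: 0.0553
```

```bash
python3 - <<'E'
from h import *
shot("wrist","w9"); over("w9","o9")
plan([*w2(BOARD,.001,-.041),.137],BOARD[2])
E
```

```text
t10.75 pos [ 0.454  -0.0225  0.0297] -> linear [-1.000e-04  6.000e-04 -1.073e-01] turn [0.15 0.02 0.05] w 0.0554 F [-1.2  0.4  7.2]
```

View pics/o9.png

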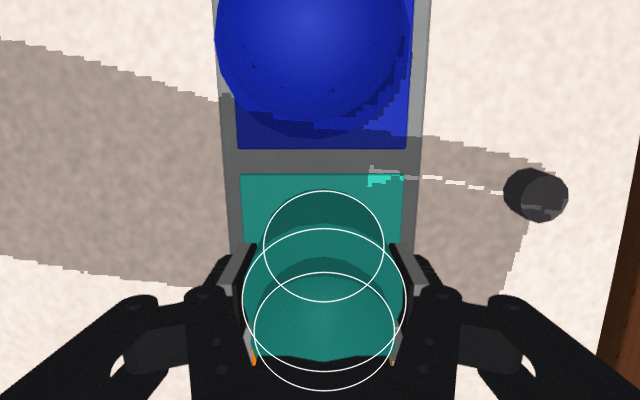

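>>> drive_tool:
  increments:
    - {"linear": [0,0,-0.005],"turn": [0,0,0],"gripper": 0.8}
    - {"linear": [0,0,-0.025],"turn": [0,0,0],"gripper": 0.8}
    - {"linear": [0,0,-0.055],"turn": [0,0,0],"gripper": 0.8}
    - {"linear": [0,0,-0.085],"turn": [0,0,0],"gripper": 0.8}
    - {"linear": [0,0,-0.107],"turn": [0,0,0],"gripper": 0.8}

```text
time: 11.25
eef_pos: [0.4529, -0.0223, 0.1366]
eef_rot: [2.152, 2.287, 0.002]
ft_force: [0.2, -0.7, -3.3]
width: 0.0553
```

```bash
python3 - <<'E'
from h import *
plan([*w2(RACK,0,.0425),.137],RACK[2])
E
```

```text
t11.25 pos [ 0.4529 -0.0223  0.1366] -> linear [ 0.0448  0.2041 -0.    ] turn [ 0.11  0.02 -2.71] w 0.0553 F [ 0.2 -0.7 -3.3]
```

>>> drive_tool:
  increments:
    - {"linear": [0.004,0.02,0],"turn": [0,0,-0.5],"gripper": 0.8}
    - {"linear": [0.013,0.06,0],"turn": [0,0,-1.2],"gripper": 0.8}
    - {"linear": [0.024,0.105,0],"turn": [0,0,-2],"gripper": 0.8}
    - {"linear": [0.034,0.15,0],"turn": [0,0,-2.7],"gripper": 0.8}
    - {"linear": [0.041,0.185,0],"turn": [0,0,-2.7],"gripper": 0.8}

```text
time: 11.75
eef_pos: [0.6366, 0.0307, 0.1343]
eef_rot: [-2.097, -2.338, -0.0]
ft_force: [0.0, -0.8, -3.1]
width: 0.0553
```

>>> drive_tool:
  increments:
    - {"linear": [0.003,0.014,0],"turn": [0,0,0],"gripper": 0.8}
    - {"linear": [0.004,0.019,0],"turn": [0,0,0],"gripper": 0.8}
    - {"linear": [0.004,0.019,0],"turn": [0,0,0],"gripper": 0.8}
    - {"linear": [0.004,0.019,0],"turn": [0,0,0],"gripper": 0.8}
    - {"linear": [0.004,0.019,0],"turn": [0,0,0],"gripper": 0.8}

```text
time: 12.25
eef_pos: [0.6523, 0.0356, 0.1348]
eef_rot: [-2.098, -2.337, 0.001]
ft_force: [0.8, -0.0, -4.2]
width: 0.0553
```

```bash
python3 - <<'E'
from h import *
shot("wrist","w10"); over("w10","o10",.0115)
plan([*w2(RACK,0,.0425),.037],RACK[2])
E
```

```text
t12.30 pos [0.6525 0.0356 0.135 ] -> linear [-0.001   0.0014  0.098 ] turn [-0.01 -0.01 -0.03] w 0.0554 F [ 0.8  0.1 -3.4]
```

View pics/o10.png

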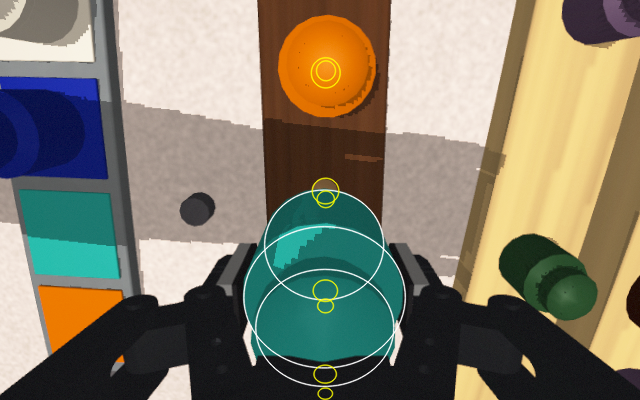

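Aligned with the +42.5 pin (visible at (325,185)). Lowering.

>>> drive_tool:
  increments:
    - {"linear": [-0.001,0.001,0.01],"turn": [0,0,0],"gripper": 0.8}
    - {"linear": [-0.001,0.001,0.035],"turn": [0,0,0],"gripper": 0.8}
    - {"linear": [-0.001,0.001,0.062],"turn": [0,0,0],"gripper": 0.8}
    - {"linear": [-0.001,0.001,0.085],"turn": [0,0,0],"gripper": 0.8}
    - {"linear": [-0.001,0.001,0.097],"turn": [0,0,0],"gripper": 0.8}

```text
time: 12.8
eef_pos: [0.6522, 0.0348, 0.0345]
eef_rot: [-2.096, -2.335, 0.005]
ft_force: [0.2, -0.1, -3.2]
width: 0.0556
```

>>> drive_tool:
  increments:
    - {"linear": [0,0,0.001],"turn": [0,0,0],"gripper": 0.8}
    - {"linear": [0,0,0.002],"turn": [0,0,0],"gripper": 0.8}
    - {"linear": [0,0,0.003],"turn": [0,0,0],"gripper": 0.8}
    - {"linear": [0,0,0.004],"turn": [0,0,0],"gripper": 0.8}
    - {"linear": [0,0,0.005],"turn": [0,0,0],"gripper": 0.8}

```text
time: 13.3
eef_pos: [0.6552, 0.035, 0.0341]
eef_rot: [2.097, 2.337, 0.002]
ft_force: [0.3, 0.9, -2.8]
width: 0.055
```

>>> drive_tool:
  increments:
    - {"linear": [0,0,0.001],"turn": [0,0,0],"gripper": 0.8}
    - {"linear": [0,0,0.002],"turn": [0,0,0],"gripper": 0.8}
    - {"linear": [0,0,0.003],"turn": [0,0,0],"gripper": 0.8}
    - {"linear": [0,0,0.003],"turn": [0,0,0],"gripper": 0.8}
    - {"linear": [0,0,0.003],"turn": [0,0,0],"gripper": 0.8}

```text
time: 13.8
eef_pos: [0.6544, 0.035, 0.0298]
eef_rot: [-2.098, -2.338, -0.0]
ft_force: [0.2, -0.7, -4.0]
width: 0.0553
```

>>> drive_tool:
  increments:
    - {"linear": [0,0,0.001],"turn": [0,0,0],"gripper": 0.8}
    - {"linear": [0,0,0.0015],"turn": [0,0,0],"gripper": 0.8}
    - {"linear": [0,0,0.002],"turn": [0,0,0],"gripper": 0.8}
    - {"linear": [0,0,0.002],"turn": [0,0,0],"gripper": 0.8}
    - {"linear": [0,0,0.002],"turn": [0,0,0],"gripper": 0.8}

```text
time: 14.3
eef_pos: [0.6549, 0.035, 0.0297]
eef_rot: [2.098, 2.338, 0.001]
ft_force: [-5.5, -0.5, 6.7]
width: 0.0555
```

Contact felt (+6.7 N). Releasing and rising.

>>> drive_tool:
  increments:
    - {"linear": [0,0,0],"turn": [0,0,0],"gripper": 0.3}
    - {"linear": [0,0,0],"turn": [0,0,0],"gripper": 0.15}
    - {"linear": [0,0,0],"turn": [0,0,0],"gripper": 0}
    - {"linear": [0,0,0],"turn": [0,0,0],"gripper": 0}
    - {"linear": [0,0,0],"turn": [0,0,0],"gripper": 0}

```text
time: 14.8
eef_pos: [0.6545, 0.035, 0.0278]
eef_rot: [2.098, 2.338, 0.0]
ft_force: [0.2, 0.1, -0.2]
width: 0.0852
```

>>> drive_tool:
  increments:
    - {"linear": [0,0,-0.01],"turn": [0,0,0],"gripper": 0}
    - {"linear": [0,0,-0.03],"turn": [0,0,0],"gripper": 0}
    - {"linear": [0,0,-0.06],"turn": [0,0,0],"gripper": 0}
    - {"linear": [0,0,-0.09],"turn": [0,0,0],"gripper": 0}
    - {"linear": [0,0,-0.11],"turn": [0,0,0],"gripper": 0}

```text
time: 15.3
eef_pos: [0.6556, 0.035, 0.1416]
eef_rot: [2.096, 2.336, 0.004]
ft_force: [0.3, -0.0, 0.1]
width: 0.0854
```

```bash
python3 - <<'E'
from h import *
shot("wrist","w11")
plan([*w2(BOARD,-.003,.040),.137],BOARD[2])
E
```

```text
t15.35 pos [0.6575 0.035  0.1453] -> linear [ 0.0459 -0.2085  0.0063] turn [0.55 0.05 2.75] w 0.0853 F [ 1.4 -0.3  2.5]
```

View pics/w11.png

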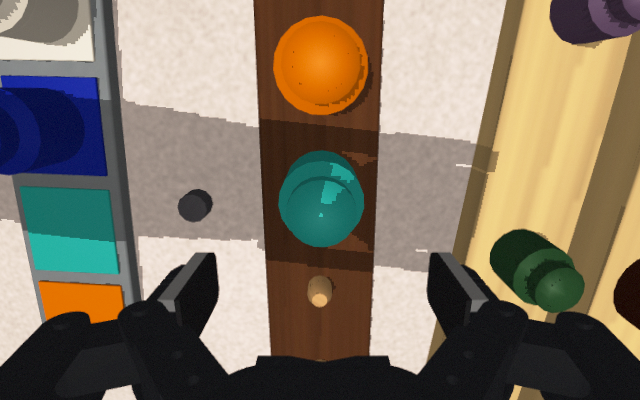

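>>> drive_tool:
  increments:
    - {"linear": [0.005,-0.02,0],"turn": [0,0,0.6],"gripper": 0}
    - {"linear": [0.014,-0.062,0],"turn": [0,0,1.2],"gripper": 0}
    - {"linear": [0.024,-0.107,0],"turn": [0,0,2],"gripper": 0}
    - {"linear": [0.034,-0.152,0],"turn": [0,0,2.7],"gripper": 0}
    - {"linear": [0.042,-0.187,0],"turn": [0,0,2.7],"gripper": 0}

```text
time: 15.85
eef_pos: [0.4614, 0.0568, 0.1371]
eef_rot: [-2.152, -2.287, 0.001]
ft_force: [-0.6, -0.6, 0.7]
width: 0.0856
```

>>> drive_tool:
  increments:
    - {"linear": [0.003,-0.014,0],"turn": [0,0,0],"gripper": 0}
    - {"linear": [0.004,-0.019,0],"turn": [0,0,0],"gripper": 0}
    - {"linear": [0.004,-0.019,0],"turn": [0,0,0],"gripper": 0}
    - {"linear": [0.004,-0.019,0],"turn": [0,0,0],"gripper": 0}
    - {"linear": [0.004,-0.019,0],"turn": [0,0,0],"gripper": 0}

```text
time: 16.35
eef_pos: [0.4457, 0.0593, 0.1381]
eef_rot: [2.153, 2.288, 0.001]
ft_force: [-0.5, -1.1, 0.1]
width: 0.0856
```

```bash
cat >> h.py <<'E'
def overb(f,out,x,y):
    d=load(f"pics/{f}.npz");p=w2(BOARD,x,y); im=d["frame"].copy();a=np.linspace(0,2*np.pi,80)
    for r,z in ((.028,.018),(.028,.064),(.021,.08)):
        cv2.polylines(im,[np.int32(proj(d,np.c_[p[0]+r*np.cos(a),p[1]+r*np.sin(a),z+0*a])*16)],True,(255,255,255),1,cv2.LINE_AA,4)
    cv2.imwrite(f"pics/{out}.png",im)
E
python3 - <<'E'
from h import *
plan([*w2(BOARD,-.003,.038),.0285],BOARD[2])
shot("wrist","w12"); overb("w12","o12",-.003,.038)
E
```

```text
t16.35 pos [0.4457 0.0593 0.1381] -> linear [-0.0031 -0.0004  0.1096] turn [ 0.02 -0.    0.03] w 0.0856 F [-0.5 -1.1  0.1]
```

View pics/o12.png

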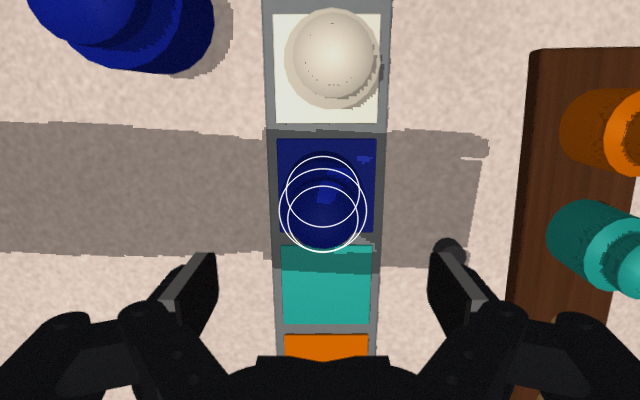

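```bash
python3 - <<'E'
from h import *
d=load("pics/w12.npz"); im=cv2.imread("pics/w12.png"); o=cv2.imread("pics/o12.png")
c=lambda i:cv2.resize(cv2.convertScaleAbs(i[130:270,260:390],alpha=1.8,beta=20),None,fx=3,fy=3)
cv2.imwrite("pics/c12.png",np.hstack([c(im),c(o)]))
print(ray(load("pics/top0.npz"),[(297,164)],.01), ray(load("pics/top0.npz"),[(218,270),(218,251),(238,270)],.06).round(3))
E
```

```text
[[0.5549319  0.00645241 0.01      ]] [[0.321 0.172 0.06 ]
 [0.36  0.173 0.06 ]
 [0.32  0.131 0.06 ]]
```

View pics/c12.png

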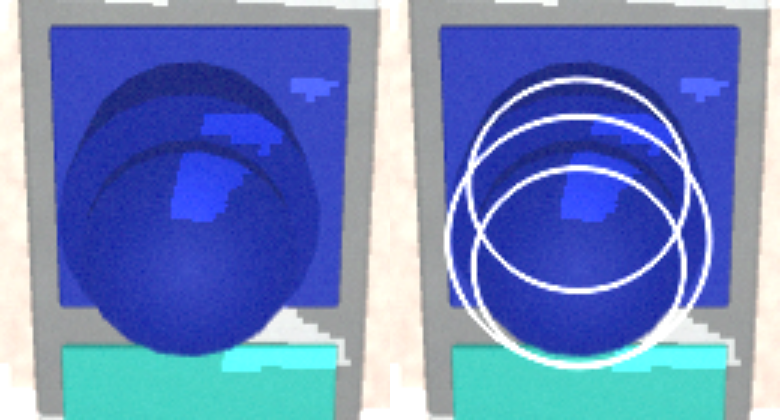

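>>> drive_tool:
  increments:
    - {"linear": [0.001,0,0.015],"turn": [0,0,0],"gripper": 0}
    - {"linear": [0.001,0,0.045],"turn": [0,0,0],"gripper": 0}
    - {"linear": [0.001,0,0.075],"turn": [0,0,0],"gripper": 0}
    - {"linear": [0.001,0,0.098],"turn": [0,0,0],"gripper": 0}
    - {"linear": [0.001,0,0.108],"turn": [0,0,0],"gripper": 0}

```text
time: 16.9
eef_pos: [0.4433, 0.0603, 0.0273]
eef_rot: [-2.151, -2.285, 0.005]
ft_force: [-0.5, 0.0, -0.5]
width: 0.0852
```

>>> drive_tool:
  increments:
    - {"linear": [0,0,0.001],"turn": [0,0,0],"gripper": 0}
    - {"linear": [0,0,0.001],"turn": [0,0,0],"gripper": 0.15}
    - {"linear": [0,0,0.001],"turn": [0,0,0],"gripper": 0.3}
    - {"linear": [0,0,0.001],"turn": [0,0,0],"gripper": 0.5}
    - {"linear": [0,0,0.001],"turn": [0,0,0],"gripper": 0.8}

```text
time: 17.4
eef_pos: [0.4462, 0.0605, 0.0308]
eef_rot: [2.151, 2.287, 0.003]
ft_force: [-1.2, -1.1, 5.3]
width: 0.0554
```

```bash
python3 - <<'E'
from h import *
from station import bot
shot("wrist","w13"); over("w13","o13",bot.get_state()["eef_pos"][2]-.018)
plan([*w2(BOARD,-.003,.042),.137],BOARD[2])
E
```

```text
t17.45 pos [0.4462 0.0605 0.0308] -> linear [-0.0003 -0.0006 -0.1062] turn [0.18 0.   0.05] w 0.0555 F [-1.6 -0.3  6.8]
```

View pics/o13.png

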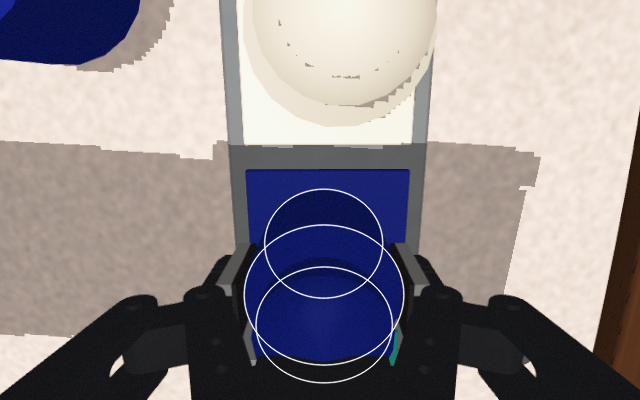

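Held (55.5 mm), and the overlay matches. Lift, and move to rack pin −42.5.

>>> drive_tool:
  increments:
    - {"linear": [0,0,-0.005],"turn": [0,0,0],"gripper": 0.8}
    - {"linear": [0,0,-0.025],"turn": [0,0,0],"gripper": 0.8}
    - {"linear": [0,0,-0.055],"turn": [0,0,0],"gripper": 0.8}
    - {"linear": [0,0,-0.085],"turn": [0,0,0],"gripper": 0.8}
    - {"linear": [0,0,-0.107],"turn": [0,0,0],"gripper": 0.8}

```text
time: 17.95
eef_pos: [0.4449, 0.0605, 0.1377]
eef_rot: [2.152, 2.287, 0.002]
ft_force: [0.4, -0.5, -2.7]
width: 0.0557
```

```bash
python3 - <<'E'
from h import *
plan([*w2(RACK,0,-.0425),.137],RACK[2])
E
```

```text
t17.95 pos [0.4449 0.0605 0.1377] -> linear [-0.1233  0.211   0.0011] turn [ 0.11 -0.   -2.7 ] w 0.0557 F [ 0.4 -0.5 -2.7]
```

>>> drive_tool:
  increments:
    - {"linear": [-0.012,0.02,0],"turn": [0,0,-0.5],"gripper": 0.8}
    - {"linear": [-0.035,0.06,0],"turn": [0,0,-1.2],"gripper": 0.8}
    - {"linear": [-0.06,0.103,0],"turn": [0,0,-2],"gripper": 0.8}
    - {"linear": [-0.085,0.146,0],"turn": [0,0,-2.7],"gripper": 0.8}
    - {"linear": [-0.108,0.185,0],"turn": [0,0,-2.7],"gripper": 0.8}

```text
time: 18.45
eef_pos: [0.6373, -0.0372, 0.1354]
eef_rot: [-2.098, -2.338, 0.0]
ft_force: [0.3, 0.8, -1.8]
width: 0.056
```

>>> drive_tool:
  increments:
    - {"linear": [-0.01,0.018,0],"turn": [0,0,0],"gripper": 0.8}
    - {"linear": [-0.014,0.025,0],"turn": [0,0,0],"gripper": 0.8}
    - {"linear": [-0.014,0.025,0],"turn": [0,0,0],"gripper": 0.8}
    - {"linear": [-0.014,0.025,0],"turn": [0,0,0],"gripper": 0.8}
    - {"linear": [-0.014,0.025,0],"turn": [0,0,0],"gripper": 0.8}

```text
time: 18.95
eef_pos: [0.6611, -0.0466, 0.1357]
eef_rot: [-2.097, -2.338, 0.0]
ft_force: [0.7, 0.1, -2.5]
width: 0.0554
```

```bash
python3 - <<'E'
from h import *
shot("wrist","w14"); over("w14","o14",.0125)
plan([*w2(RACK,0,-.0425),.037],RACK[2])
E
```

```text
t19.00 pos [ 0.6613 -0.0466  0.1359] -> linear [-0.0033  0.0015  0.0989] turn [-0.02 -0.02  0.04] w 0.0554 F [ 0.7  0.  -1.5]
```

View pics/o14.png

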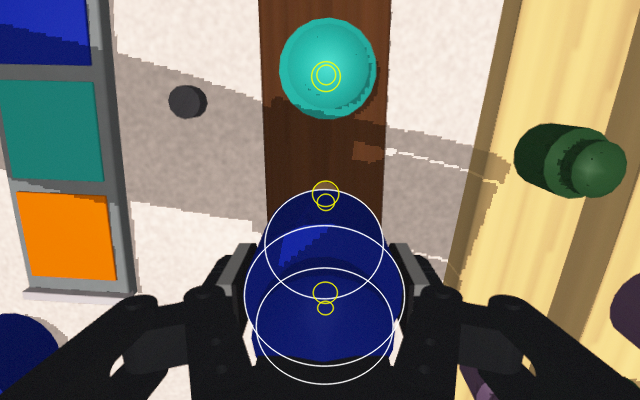

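>>> drive_tool:
  increments:
    - {"linear": [-0.002,0.001,0.01],"turn": [0,0,0],"gripper": 0.8}
    - {"linear": [-0.003,0.001,0.035],"turn": [0,0,0],"gripper": 0.8}
    - {"linear": [-0.003,0.001,0.062],"turn": [0,0,0],"gripper": 0.8}
    - {"linear": [-0.003,0.001,0.085],"turn": [0,0,0],"gripper": 0.8}
    - {"linear": [-0.003,0.001,0.097],"turn": [0,0,0],"gripper": 0.8}

```text
time: 19.5
eef_pos: [0.6613, -0.0497, 0.0355]
eef_rot: [-2.095, -2.335, 0.004]
ft_force: [-0.7, 0.8, -3.7]
width: 0.0551
```

>>> drive_tool:
  increments:
    - {"linear": [0,0,0.001],"turn": [0,0,0],"gripper": 0.8}
    - {"linear": [0,0,0.002],"turn": [0,0,0],"gripper": 0.8}
    - {"linear": [0,0,0.003],"turn": [0,0,0],"gripper": 0.8}
    - {"linear": [0,0,0.005],"turn": [0,0,0],"gripper": 0.8}
    - {"linear": [0,0,0.006],"turn": [0,0,0],"gripper": 0.8}

```text
time: 20.0
eef_pos: [0.6643, -0.0503, 0.0338]
eef_rot: [2.097, 2.337, 0.002]
ft_force: [0.2, 0.1, -2.3]
width: 0.0554
```

>>> drive_tool:
  increments:
    - {"linear": [0,0,0],"turn": [0,0,0],"gripper": 0.8}
    - {"linear": [0,0,0.001],"turn": [0,0,0],"gripper": 0.8}
    - {"linear": [0,0,0.001],"turn": [0,0,0],"gripper": 0.8}
    - {"linear": [0,0,0.001],"turn": [0,0,0],"gripper": 0.8}
    - {"linear": [0,0,0.001],"turn": [0,0,0],"gripper": 0.8}

```text
time: 20.5
eef_pos: [0.6637, -0.0502, 0.0319]
eef_rot: [-2.098, -2.338, -0.0]
ft_force: [0.2, 0.1, -2.4]
width: 0.0557
```

>>> drive_tool:
  increments:
    - {"linear": [0,0,0.001],"turn": [0,0,0],"gripper": 0.8}
    - {"linear": [0,0,0.002],"turn": [0,0,0],"gripper": 0.8}
    - {"linear": [0,0,0.0025],"turn": [0,0,0],"gripper": 0.8}
    - {"linear": [0,0,0.0025],"turn": [0,0,0],"gripper": 0.8}
    - {"linear": [0,0,0.0025],"turn": [0,0,0],"gripper": 0.8}

```text
time: 21.0
eef_pos: [0.6639, -0.0502, 0.0308]
eef_rot: [2.098, 2.338, 0.0]
ft_force: [-4.4, 0.8, 5.0]
width: 0.0554
```

Seated (+5 N). Release and rise.

>>> drive_tool:
  increments:
    - {"linear": [0,0,0],"turn": [0,0,0],"gripper": 0.3}
    - {"linear": [0,0,0],"turn": [0,0,0],"gripper": 0.15}
    - {"linear": [0,0,0],"turn": [0,0,0],"gripper": 0}
    - {"linear": [0,0,0],"turn": [0,0,0],"gripper": 0}
    - {"linear": [0,0,0],"turn": [0,0,0],"gripper": 0}

```text
time: 21.5
eef_pos: [0.6636, -0.0502, 0.0292]
eef_rot: [-2.098, -2.338, -0.0]
ft_force: [0.1, 0.2, 0.2]
width: 0.0857
```

>>> drive_tool:
  increments:
    - {"linear": [0,0,-0.01],"turn": [0,0,0],"gripper": 0}
    - {"linear": [0,0,-0.03],"turn": [0,0,0],"gripper": 0}
    - {"linear": [0,0,-0.06],"turn": [0,0,0],"gripper": 0}
    - {"linear": [0,0,-0.09],"turn": [0,0,0],"gripper": 0}
    - {"linear": [0,0,-0.108],"turn": [0,0,0],"gripper": 0}

```text
time: 22.0
eef_pos: [0.6651, -0.0504, 0.1413]
eef_rot: [2.096, 2.335, 0.004]
ft_force: [-0.4, -0.3, 0.6]
width: 0.0856
```

```bash
python3 - <<'E'
from h import *
shot("wrist","w15")
plan([*w2(BOARD,.003,.1275),.137],BOARD[2])
E
```

```text
t22.05 pos [ 0.6665 -0.0506  0.1442] -> linear [ 0.2191 -0.1979  0.005 ] turn [0.5  0.11 2.75] w 0.0857 F [1.7 0.1 3.9]
```

View pics/w15.png

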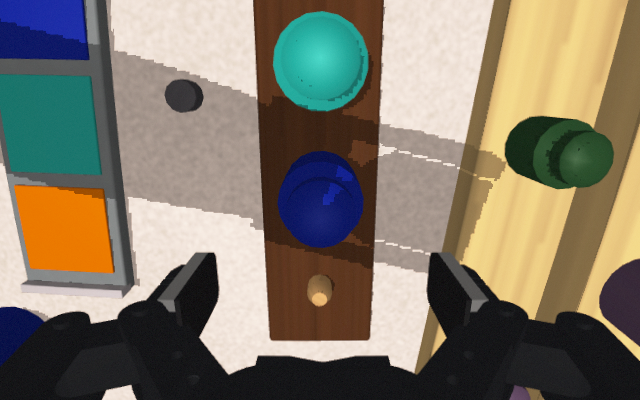

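>>> drive_tool:
  increments:
    - {"linear": [0.02,-0.018,0],"turn": [0,0,0.6],"gripper": 0}
    - {"linear": [0.05,-0.045,0],"turn": [0,0,1.2],"gripper": 0}
    - {"linear": [0.083,-0.075,0],"turn": [0,0,2],"gripper": 0}
    - {"linear": [0.116,-0.105,0],"turn": [0,0,2.7],"gripper": 0}
    - {"linear": [0.149,-0.135,0],"turn": [0,0,2.7],"gripper": 0}

```text
time: 22.55
eef_pos: [0.5115, 0.0842, 0.1364]
eef_rot: [-2.153, -2.286, 0.001]
ft_force: [-0.1, -0.6, 0.8]
width: 0.0858
```

```bash
python3 - <<'E'
from h import *
plan([*w2(BOARD,.003,.1275),.137],BOARD[2])
E
```

```text
t22.55 pos [0.5115 0.0842 0.1364] -> linear [ 0.0655 -0.0615 -0.0005] turn [-0.07 -0.02 -0.  ] w 0.0858 F [-0.1 -0.6  0.8]
```

>>> drive_tool:
  increments:
    - {"linear": [0.03,-0.027,0],"turn": [0,0,0],"gripper": 0}
    - {"linear": [0.054,-0.049,0],"turn": [0,0,0],"gripper": 0}
    - {"linear": [0.065,-0.059,0],"turn": [0,0,0],"gripper": 0}
    - {"linear": [0.066,-0.06,0],"turn": [0,0,0],"gripper": 0}
    - {"linear": [0.066,-0.06,0],"turn": [0,0,0],"gripper": 0}

```text
time: 23.05
eef_pos: [0.45, 0.1453, 0.1374]
eef_rot: [2.152, 2.288, 0.0]
ft_force: [0.3, -0.1, -0.3]
width: 0.0855
```

```bash
python3 - <<'E'
from h import *
plan([*w2(BOARD,.003,.1275),.0285],BOARD[2])
shot("wrist","w16"); overb("w16","o16",.003,.1275)
im=cv2.imread("pics/w16.png"); o=cv2.imread("pics/o16.png")
c=lambda i:cv2.resize(i[130:270,260:390],None,fx=3,fy=3)
cv2.imwrite("pics/c16.png",np.hstack([c(im),c(o)]))
E
```

```text
t23.05 pos [0.45   0.1453 0.1374] -> linear [ 0.0008 -0.0038  0.1089] turn [0.03 0.02 0.07] w 0.0855 F [ 0.3 -0.1 -0.3]
```

View pics/w16.png

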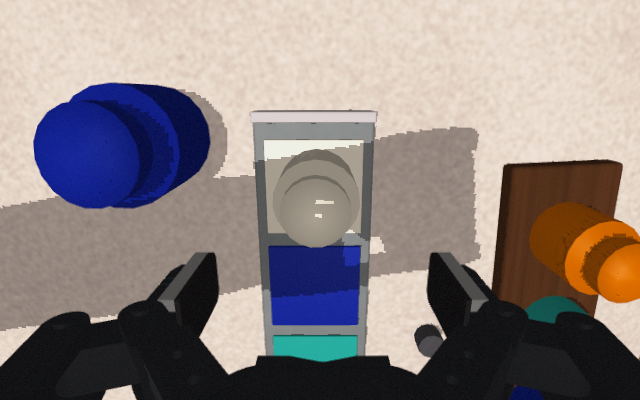

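View pics/c16.png

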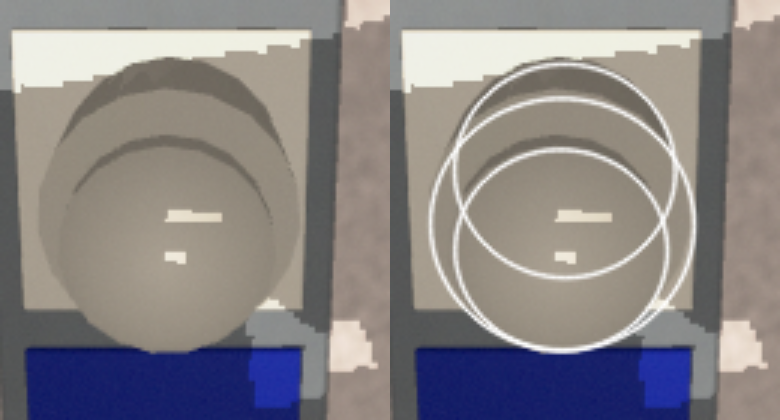

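>>> drive_tool:
  increments:
    - {"linear": [0.001,-0.001,0.015],"turn": [0,0,0],"gripper": 0}
    - {"linear": [0.002,-0.003,0.045],"turn": [0,0,0],"gripper": 0}
    - {"linear": [0.002,-0.003,0.075],"turn": [0,0,0],"gripper": 0}
    - {"linear": [0.002,-0.003,0.098],"turn": [0,0,0],"gripper": 0}
    - {"linear": [0.002,-0.003,0.108],"turn": [0,0,0],"gripper": 0}

```text
time: 23.6
eef_pos: [0.4444, 0.1462, 0.0257]
eef_rot: [-2.152, -2.284, 0.008]
ft_force: [-0.1, -0.3, -0.1]
width: 0.0857
```

>>> drive_tool:
  increments:
    - {"linear": [0,0,0.001],"turn": [0,0,0],"gripper": 0}
    - {"linear": [0,0,0.001],"turn": [0,0,0],"gripper": 0.15}
    - {"linear": [0,0,0.001],"turn": [0,0,0],"gripper": 0.3}
    - {"linear": [0,0,0.001],"turn": [0,0,0],"gripper": 0.5}
    - {"linear": [0,0,0.001],"turn": [0,0,0],"gripper": 0.8}

```text
time: 24.1
eef_pos: [0.4476, 0.1476, 0.0301]
eef_rot: [2.152, 2.287, 0.003]
ft_force: [-1.1, -1.2, 6.7]
width: 0.0554
```

```bash
python3 - <<'E'
from h import *
from station import bot
shot("wrist","w17"); over("w17","o17",bot.get_state()["eef_pos"][2]-.018)
plan([*w2(BOARD,.0045,.129),.137],BOARD[2])
E
```

```text
t24.15 pos [0.4476 0.1476 0.0302] -> linear [-0.0002  0.0002 -0.1068] turn [ 0.16 -0.02  0.05] w 0.0559 F [-1.  -0.8  6. ]
```

View pics/o17.png

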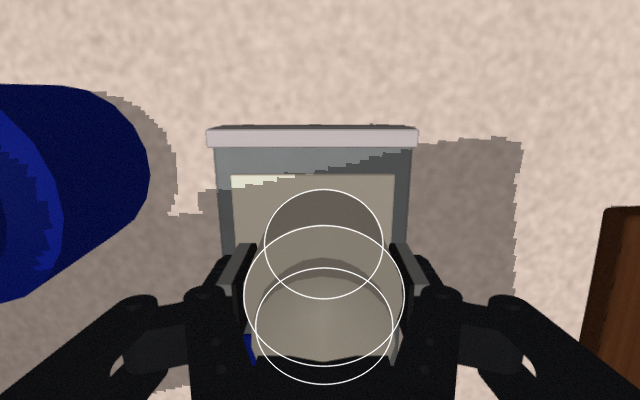

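>>> drive_tool:
  increments:
    - {"linear": [0,0,-0.005],"turn": [0,0,0],"gripper": 0.8}
    - {"linear": [0,0,-0.025],"turn": [0,0,0],"gripper": 0.8}
    - {"linear": [0,0,-0.06],"turn": [0,0,0],"gripper": 0.8}
    - {"linear": [0,0,-0.095],"turn": [0,0,0],"gripper": 0.8}
    - {"linear": [0,0,-0.12],"turn": [0,0,0],"gripper": 0.8}

```text
time: 24.65
eef_pos: [0.4466, 0.1476, 0.1504]
eef_rot: [2.152, 2.287, 0.003]
ft_force: [0.9, 0.5, -2.9]
width: 0.0554
```

```bash
python3 - <<'E'
from h import *
plan([*w2(RACK,0,-.1275),.15],RACK[2])
E
```

```text
t24.65 pos [0.4466 0.1476 0.1504] -> linear [-0.295   0.208   0.0008] turn [ 0.13 -0.02 -2.69] w 0.0554 F [ 0.9  0.5 -2.9]
```

>>> drive_tool:
  increments:
    - {"linear": [-0.015,0.011,0],"turn": [0,0,-0.5],"gripper": 0.8}
    - {"linear": [-0.045,0.032,0],"turn": [0,0,-1.2],"gripper": 0.8}
    - {"linear": [-0.08,0.056,0],"turn": [0,0,-2],"gripper": 0.8}
    - {"linear": [-0.115,0.081,0],"turn": [0,0,-2.7],"gripper": 0.8}
    - {"linear": [-0.15,0.106,0],"turn": [0,0,-2.7],"gripper": 0.8}

```text
time: 25.15
eef_pos: [0.5616, 0.0029, 0.1479]
eef_rot: [-2.098, -2.338, -0.0]
ft_force: [0.2, 0.8, -3.3]
width: 0.056
```

```bash
python3 - <<'E'
from h import *
plan([*w2(RACK,0,-.1275),.15],RACK[2])
E
```

```text
t25.15 pos [0.5616 0.0029 0.1479] -> linear [-0.1483  0.0952 -0.0022] turn [-0.02 -0.03  0.02] w 0.056 F [ 0.2  0.8 -3.3]
```

>>> drive_tool:
  increments:
    - {"linear": [-0.035,0.023,0],"turn": [0,0,0],"gripper": 0.8}
    - {"linear": [-0.07,0.046,0],"turn": [0,0,0],"gripper": 0.8}
    - {"linear": [-0.105,0.068,0],"turn": [0,0,0],"gripper": 0.8}
    - {"linear": [-0.132,0.085,0],"turn": [0,0,0],"gripper": 0.8}
    - {"linear": [-0.145,0.093,0],"turn": [0,0,0],"gripper": 0.8}

```text
time: 25.65
eef_pos: [0.67, -0.1322, 0.1475]
eef_rot: [-2.1, -2.336, 0.001]
ft_force: [-0.4, 0.2, -2.7]
width: 0.0553
```

>>> drive_tool:
  increments:
    - {"linear": [-0.001,0,0],"turn": [0,0,0],"gripper": 0.8}
    - {"linear": [-0.001,0,0.005],"turn": [0,0,0],"gripper": 0.8}
    - {"linear": [-0.001,0,0.01],"turn": [0,0,0],"gripper": 0.8}
    - {"linear": [-0.001,0,0.012],"turn": [0,0,0],"gripper": 0.8}
    - {"linear": [-0.001,0,0.012],"turn": [0,0,0],"gripper": 0.8}

```text
time: 26.15
eef_pos: [0.6686, -0.1299, 0.1355]
eef_rot: [-2.096, -2.338, 0.001]
ft_force: [0.1, 0.4, -3.2]
width: 0.0552
```

```bash
python3 - <<'E'
from h import *
shot("wrist","w18"); over("w18","o18",.012)
plan([*w2(RACK,0,-.1275),.037],RACK[2])
E
```

```text
t26.20 pos [ 0.6689 -0.1302  0.136 ] -> linear [-0.0045  0.0029  0.099 ] turn [-0.03 -0.02  0.05] w 0.0556 F [ 0.3 -0.3 -2.8]
```

View pics/o18.png

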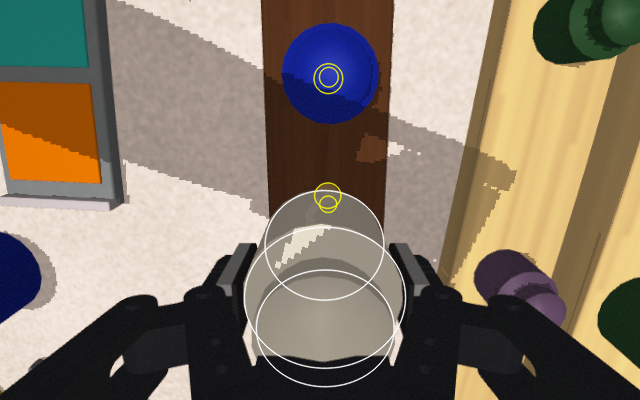

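>>> drive_tool:
  increments:
    - {"linear": [-0.002,0.001,0.008],"turn": [0,0,0],"gripper": 0.8}
    - {"linear": [-0.004,0.002,0.03],"turn": [0,0,0],"gripper": 0.8}
    - {"linear": [-0.004,0.002,0.058],"turn": [0,0,0],"gripper": 0.8}
    - {"linear": [-0.004,0.002,0.083],"turn": [0,0,0],"gripper": 0.8}
    - {"linear": [-0.004,0.002,0.096],"turn": [0,0,0],"gripper": 0.8}

```text
time: 26.7
eef_pos: [0.6701, -0.1343, 0.0371]
eef_rot: [-2.096, -2.335, 0.003]
ft_force: [-0.2, 0.3, -3.7]
width: 0.0556
```

>>> drive_tool:
  increments:
    - {"linear": [0,0,0.001],"turn": [0,0,0],"gripper": 0.8}
    - {"linear": [0,0,0.002],"turn": [0,0,0],"gripper": 0.8}
    - {"linear": [0,0,0.004],"turn": [0,0,0],"gripper": 0.8}
    - {"linear": [0,0,0.005],"turn": [0,0,0],"gripper": 0.8}
    - {"linear": [0,0,0.006],"turn": [0,0,0],"gripper": 0.8}

```text
time: 27.2
eef_pos: [0.6726, -0.1349, 0.0356]
eef_rot: [2.097, 2.337, 0.002]
ft_force: [-0.9, 0.3, -3.4]
width: 0.0557
```

>>> drive_tool:
  increments:
    - {"linear": [0,0,0],"turn": [0,0,0],"gripper": 0.8}
    - {"linear": [0,0,0.001],"turn": [0,0,0],"gripper": 0.8}
    - {"linear": [0,0,0.001],"turn": [0,0,0],"gripper": 0.8}
    - {"linear": [0,0,0.001],"turn": [0,0,0],"gripper": 0.8}
    - {"linear": [0,0,0.001],"turn": [0,0,0],"gripper": 0.8}

```text
time: 27.7
eef_pos: [0.6719, -0.1347, 0.0334]
eef_rot: [-2.098, -2.338, -0.0]
ft_force: [0.1, 0.2, -3.8]
width: 0.0553
```

>>> drive_tool:
  increments:
    - {"linear": [0,0,0.001],"turn": [0,0,0],"gripper": 0.8}
    - {"linear": [0,0,0.002],"turn": [0,0,0],"gripper": 0.8}
    - {"linear": [0,0,0.003],"turn": [0,0,0],"gripper": 0.8}
    - {"linear": [0,0,0.004],"turn": [0,0,0],"gripper": 0.8}
    - {"linear": [0,0,0.004],"turn": [0,0,0],"gripper": 0.8}

```text
time: 28.2
eef_pos: [0.6722, -0.1348, 0.0303]
eef_rot: [2.098, 2.338, 0.001]
ft_force: [-3.4, 0.7, 3.2]
width: 0.0557
```

Seated (+3 N against −3.5 N when hanging). Release, rise, check.

>>> drive_tool:
  increments:
    - {"linear": [0,0,0],"turn": [0,0,0],"gripper": 0.3}
    - {"linear": [0,0,0],"turn": [0,0,0],"gripper": 0.15}
    - {"linear": [0,0,0],"turn": [0,0,0],"gripper": 0}
    - {"linear": [0,0,0],"turn": [0,0,0],"gripper": 0}
    - {"linear": [0,0,0],"turn": [0,0,0],"gripper": 0}

```text
time: 28.7
eef_pos: [0.672, -0.1348, 0.0294]
eef_rot: [2.098, 2.338, 0.0]
ft_force: [-0.2, -0.1, -0.2]
width: 0.0855
```

>>> drive_tool:
  increments:
    - {"linear": [0,0,-0.01],"turn": [0,0,0],"gripper": 0}
    - {"linear": [0,0,-0.03],"turn": [0,0,0],"gripper": 0}
    - {"linear": [0,0,-0.06],"turn": [0,0,0],"gripper": 0}
    - {"linear": [0,0,-0.1],"turn": [0,0,0],"gripper": 0}
    - {"linear": [0,0,-0.14],"turn": [0,0,0],"gripper": 0}

```text
time: 29.2
eef_pos: [0.6715, -0.1347, 0.171]
eef_rot: [-2.098, -2.338, 0.0]
ft_force: [-0.2, 0.2, 0.1]
width: 0.0856
```

>>> drive_tool:
  increments:
    - {"linear": [-0.03,-0.03,-0.02],"turn": [0,0,0],"gripper": 0}
    - {"linear": [-0.06,-0.06,-0.03],"turn": [0,0,0],"gripper": 0}
    - {"linear": [-0.09,-0.09,-0.04],"turn": [0,0,0],"gripper": 0}
    - {"linear": [-0.12,-0.12,-0.04],"turn": [0,0,0],"gripper": 0}
    - {"linear": [-0.13,-0.13,-0.04],"turn": [0,0,0],"gripper": 0}

```text
time: 29.7
eef_pos: [0.5549, -0.2807, 0.211]
eef_rot: [2.101, 2.333, -0.0]
ft_force: [1.2, 0.5, 0.2]
width: 0.0852
```

>>> drive_tool:
  increments:
    - {"linear": [0,0,0],"turn": [0,0,0],"gripper": 0}
    - {"linear": [0,0,0],"turn": [0,0,0],"gripper": 0}
    - {"linear": [0,0,0],"turn": [0,0,0],"gripper": 0}
    - {"linear": [0,0,0],"turn": [0,0,0],"gripper": 0}
    - {"linear": [0,0,0],"turn": [0,0,0],"gripper": 0}

```text
time: 30.2
eef_pos: [0.5572, -0.2771, 0.2091]
eef_rot: [-2.096, -2.339, -0.0]
ft_force: [-0.1, -0.2, 0.9]
width: 0.0855
```

```bash
python3 - <<'E'
from h import *
d=shot("top","t20");shot("side","s20");shot("wrist","w20")
a=np.linspace(0,2*np.pi,60);im=d["frame"].copy()
for y in (.1275,.0425,-.0425,-.1275):
    c=w2(RACK,0,y)
    for r,z in ((.028,.018),(.028,.064),(.021,.08)):
        cv2.polylines(im,[np.int32(proj(d,np.c_[c[0]+r*np.cos(a),c[1]+r*np.sin(a),z+0*a])*16)],True,(255,255,255),1,cv2.LINE_AA,4)
f=lambda i:cv2.resize(i[80:160,210:400],None,fx=4,fy=4,interpolation=cv2.INTER_NEAREST)
cv2.imwrite("pics/c20.png",np.vstack([f(d["frame"])[:300],f(im)[:300]]))
E
```

```text
(no output)
```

View pics/c20.png

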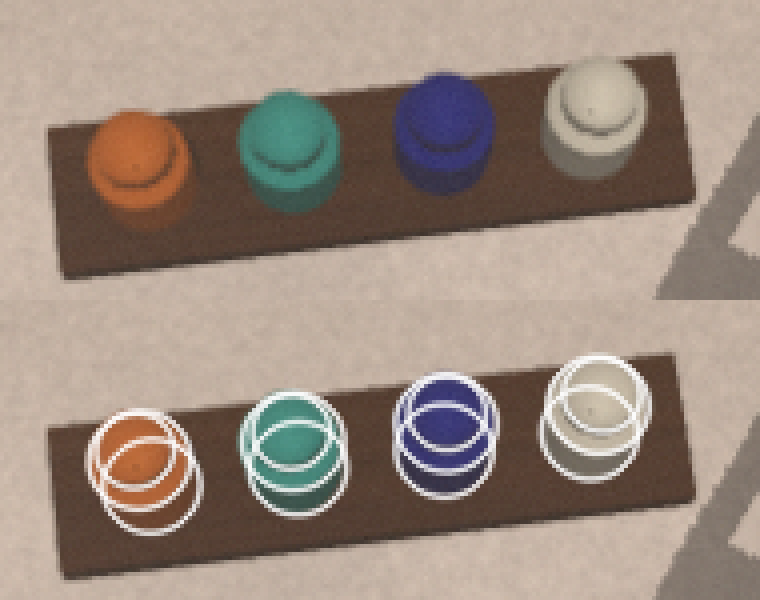

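View pics/s20.png

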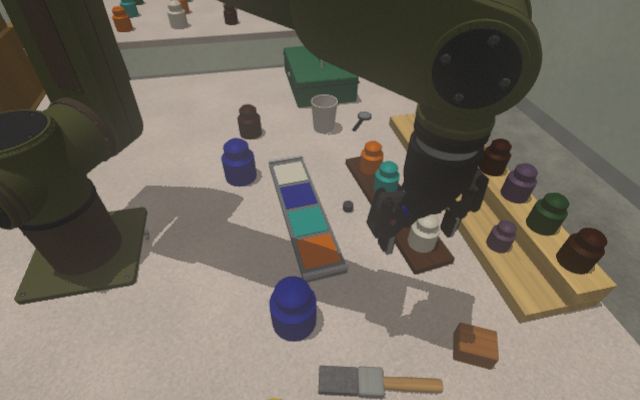

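```bash
python3 - <<'E'
from station import bot
s=bot.get_state(); print(s["time"],s["ft_force"].round(1),abs(s["dq"]).max())
print(bot.job_done())
E
```

```text
30.35 [-0.8 -0.3 -0.1] 0.00469784087548365
the job is handed in; nothing more can be done
None
```

I moved all four insulators onto the rack in reverse order and handed the job in at about 30 s; no verdict was reported. On the rack from left to right they are now amber, aqua, cobalt and white; on the board they stood white, cobalt, aqua, amber. I used the small cobalt from the board and left the two larger blue ones alone.

- **Placing:** I lowered each insulator until the wrist force changed from its hanging weight (about −3 N) to an upward push of 3 to 7 N. I then opened the gripper fully and lifted straight up.
- **Last top picture:** all four stand upright, with their outlines within about 2–3 mm of those expected over the pins.
- **Last side picture:** the gripper partly hides the rack. Amber, aqua and white show upright, but cobalt was mostly hidden, so for cobalt I relied on the top picture and the earlier wrist view.
- **Arm at hand-in:** it was clear of everything and nearly still, and the wrist force was close to zero.
- **Disagreements:** the top and wrist cameras placed the rack about 1.5 mm apart and its yaw 0.003 rad apart, so I used the average. My first estimates of aqua and cobalt along the row were 3–4 mm out, and I corrected them from the wrist camera before gripping.

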